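# Dress the centrepiece and hang the tumblers to drain

### The arm

A 7-joint arm with a two-finger parallel gripper is mounted at the origin on the work surface. World frame = base frame: x ahead of the robot, y to its left, z up, the work surface at z = 0. Lengths are in mm, angles in degrees, forces in N, time in s.
With the tool pointing down it reaches from about 400 to 875 mm from the base axis. Payload 6.5 kg.
Tool frame: the origin (TCP) lies on the centre line of the jaws, within the pads' length; the fingertips stand ahead of it and the grasp point (between the pads) is the TCP (robot.tip_extent is the y of the fingertips in the tool frame, in mm); y points along the fingers, z is the direction in which the jaws open and shut, and the axes are right-handed (so a half turn about y gives the same grasp; the last joint's range is limited). The gripper opens to 88 mm and grips with 3 to 60 N. Pads are 18 mm wide; open, the fingers measure 123 mm over their backs; the gripper's body (75 mm by 187 mm) begins 45 mm behind the grasp point.
Start: joints at [-77.934, 30.733, -0.252, 88.115, 0.149, 61.152, -4.079], TCP at [177.627, 625.251, 233.316] pointing down, gripper open.
Joint ranges: [-154.64, 154.64], [-21.42, 123.67], [-72.66, 72.17], [13.99, 137.28], [-74.86, 254.86], [10.95, 109.41], [-158.01, 158.01]. Speed limits (degrees/s): [136.94, 136.94, 180, 180, 180, 180, 180].

### API

Orientations are given as [roll, pitch, yaw] about the fixed x, y, z axes, in that order (R = Rz(yaw) Ry(pitch) Rx(roll)).
In Python, from rig import robot gives the robot as it stands.
- The arm moves only by the shell command python3 -m jog 'ROWS'. ROWS is JSON, a list of rows, each a list of 5 numbers: the shift along the tool's x, y, z in m, then the turn about the tool's y in degrees, then the opening, from -1 (shut) to 1 (fully open). In form: [[tx, ty, tz, roll, gripper], ...]. A call has 1 to 8 rows; each row shifts and turns the commanded pose from where the row before left it, along the tool's axes as they then stand; what a row does not reach is not made up. A row lasts 1/12 s, in which the tool goes at most 41.7 mm and 7.16 degrees, less where a joint would pass 70% of its speed; a pose out of reach is approached as far as the arm can. A call with a gripper value outside its range is refused whole. The fingers move at their own pace and stop on an object; the grip force is fixed at half the most. Time passes only in rows, so rows that do not move let the fingers close. It gives the time, the measured TCP pose, the force and the opening at its end, in the units of the state.
- robot.get_obs(): the state, without advancing time (a new reading comes with each control period).
- robot.read_camera(name): name is "scene" or "top" or "wrist"; returns a dict with "pixels" (420x560x3 uint8, red, green, blue), "range_z" (420x560 float32, mm along the optical axis (not along the pixel's ray), 0 where there is no reading), "fov_y" (degrees; the focal length in pixels is half the picture's height over the tangent of half this angle, whatever the lens; pixels are square), "cx", "cy" (the principal point, pixels), "world_from_camera" (4x4, takes a point from camera to world coordinates); the wrist camera has in their place "hand_eye" (4x4, takes a point from camera to tool coordinates, whose origin is the TCP and whose axes are the tool frame's). Camera axes: x right, y down, z forward; pixel columns grow to the right and rows downward; lengths in mm; the calibration is good to about 2 mm. A picture is of the moment at which its call begins: read the wrist's pose just before it.
- robot.finish_job(): hands the job in, once; it reports no verdict.
The state is a dict: "time": time; "joint_positions": joint angles; "dq": joint speeds; "tau": joint torques, N m; "tool_pos": TCP position; "tcp_rot": TCP orientation; "wrist_force": force on the tool from outside, world axes, zero at the start; "moment": the same for the moment, N m; "width": finger opening in mm.
Only numpy, scipy, OpenCV 4.12 (cv2) and the standard library are available. Lean on these libraries where they do the work, as an engineer would, in place of code of your own. Each camera call takes 0.05 s, during which the arm holds its last target.

### The job

The glassware has just been rinsed for the showing. Tip all the glass marbles out of the slanted amber tumbler into the lotus bowl of the centrepiece, and hang the emptied tumbler and every wet smoke-blue tumbler on the draining rack, one to a peg, each mouth-down and pushed fully home on its slanted peg. Leave the other goods on the table where they are.

Things in the scene. Friction and masses are not known exactly. Their poses are not given: they have to be found in the camera images.
- tumbler_full_mid (a point): Amber glass tumbler, gilt lip, 80 mm tall, outside 66 mm across at the mouth, 56 mm at the foot, walls 4 mm, 74 mm deep inside, 160 g. The point is on its axis half-way up; z runs from mouth to foot. It starts with the 5 marbles in it, slanted in the gilt cradle, mouth up 30 degrees above level, facing away from the robot and to its left; its sides are free for fingers.
- tumbler1_mid (a point): Empty smoke-blue glass tumbler, gilt lip, 80 mm tall, outside 66 mm across at the mouth, 56 mm at the foot, walls 4 mm, 74 mm deep inside, 160 g. The point is on its axis half-way up; z runs from mouth to foot. It starts standing mouth-down (z up) on the 3 mm thick grey mat. Three or four of these are present.
- tumbler2_mid (a point): Empty smoke-blue glass tumbler, gilt lip, 80 mm tall, outside 66 mm across at the mouth, 56 mm at the foot, walls 4 mm, 74 mm deep inside, 160 g. The point is on its axis half-way up; z runs from mouth to foot. It starts standing mouth-down (z up) on the 3 mm thick grey mat. Three or four of these are present.
- tumbler3_mid (a point): Empty smoke-blue glass tumbler, gilt lip, 80 mm tall, outside 66 mm across at the mouth, 56 mm at the foot, walls 4 mm, 74 mm deep inside, 160 g. The point is on its axis half-way up; z runs from mouth to foot. It starts standing mouth-down (z up) on the 3 mm thick grey mat. Three or four of these are present.
- tumbler4_mid (a point): Empty smoke-blue glass tumbler, gilt lip, 80 mm tall, outside 66 mm across at the mouth, 56 mm at the foot, walls 4 mm, 74 mm deep inside, 160 g. The point is on its axis half-way up; z runs from mouth to foot. It starts standing mouth-down (z up) on the 3 mm thick grey mat. Three or four of these are present.
- marble1: Teal glass marble, a ball 22 mm across, 14 g, origin at its centre; it starts inside the amber tumbler.
- marble2: Teal glass marble, a ball 22 mm across, 14 g, origin at its centre; it starts inside the amber tumbler.
- marble3: Teal glass marble, a ball 22 mm across, 14 g, origin at its centre; it starts inside the amber tumbler.
- marble4: Teal glass marble, a ball 22 mm across, 14 g, origin at its centre; it starts inside the amber tumbler.
- marble5: Teal glass marble, a ball 22 mm across, 14 g, origin at its centre; it starts inside the amber tumbler.
- bowl_in (a point): Centre of the inner floor of the centrepiece bowl: pale amber lotus glass bowl on a gilt and blue foot, fixed to the table, 170 mm across at the rim, which is 43 mm above this point (petal tips 54 mm above, 147 mm above the table); inner floor about 60 mm across, sides flaring.
- cradle: Gilt display cradle, fixed: base plate 120 x 64 x 6 mm (origin: centre of its underside), two rails 38 mm apart under the slanted amber tumbler and a round stop behind its foot, carrying it only from below and behind. Its x axis points to the side of the tumbler's mouth; the tumbler's foot centre lies at x -35, z 52 mm.
- rack: Draining rack, fixed: white drip tray 240 (x) x 410 (y) mm, rim 16 mm high, origin: centre of its underside; steel ridge bar along y, 14 mm wide, top 86 mm above the table. Seven steel pegs rise from the bar at 45 degrees: four lean to -x, towards the robot, at y -180, -60, 60, 180 mm; three to +x, away from it, at y -120, 0, 120 mm.
- peg1_tip (a point): Tip of a draining peg on the robot's side. z points outwards along the peg, 45 degrees up; y is level. Peg 12 mm thick, rubber tip 14 mm, 104 mm long from the middle of the bar (75 mm up). A tumbler is home when its inner foot meets the tip; let go, it hangs on the tip, sags up to 20 mm and may swing 15 degrees further mouth-down, its inside leaning on the peg.
- peg2_tip (a point): Tip of a draining peg on the robot's side. z points outwards along the peg, 45 degrees up; y is level. Peg 12 mm thick, rubber tip 14 mm, 104 mm long from the middle of the bar (75 mm up). A tumbler is home when its inner foot meets the tip; let go, it hangs on the tip, sags up to 20 mm and may swing 15 degrees further mouth-down, its inside leaning on the peg.
- peg3_tip (a point): Tip of a draining peg on the robot's side. z points outwards along the peg, 45 degrees up; y is level. Peg 12 mm thick, rubber tip 14 mm, 104 mm long from the middle of the bar (75 mm up). A tumbler is home when its inner foot meets the tip; let go, it hangs on the tip, sags up to 20 mm and may swing 15 degrees further mouth-down, its inside leaning on the peg.
- peg4_tip (a point): Tip of a draining peg on the robot's side. z points outwards along the peg, 45 degrees up; y is level. Peg 12 mm thick, rubber tip 14 mm, 104 mm long from the middle of the bar (75 mm up). A tumbler is home when its inner foot meets the tip; let go, it hangs on the tip, sags up to 20 mm and may swing 15 degrees further mouth-down, its inside leaning on the peg.
- peg5_tip (a point): Tip of a draining peg on the far side. z points outwards along the peg, 45 degrees up; y is level. Peg 12 mm thick, rubber tip 14 mm, 104 mm long from the middle of the bar (75 mm up). A tumbler is home when its inner foot meets the tip; let go, it hangs on the tip, sags up to 20 mm and may swing 15 degrees further mouth-down, its inside leaning on the peg.
- peg6_tip (a point): Tip of a draining peg on the far side. z points outwards along the peg, 45 degrees up; y is level. Peg 12 mm thick, rubber tip 14 mm, 104 mm long from the middle of the bar (75 mm up). A tumbler is home when its inner foot meets the tip; let go, it hangs on the tip, sags up to 20 mm and may swing 15 degrees further mouth-down, its inside leaning on the peg.
- peg7_tip (a point): Tip of a draining peg on the far side. z points outwards along the peg, 45 degrees up; y is level. Peg 12 mm thick, rubber tip 14 mm, 104 mm long from the middle of the bar (75 mm up). A tumbler is home when its inner foot meets the tip; let go, it hangs on the tip, sags up to 20 mm and may swing 15 degrees further mouth-down, its inside leaning on the peg.
- jar: White lidded jar with a gilt lid, 72 mm across, 105 mm tall; origin at the centre of its underside. To be left alone.
- tape: Roll of brown packing tape, 96 mm across, 45 mm high, lying flat; origin at the centre of its underside. To be left alone.
- carton: Small brown carton, 85 x 85 x 95 mm; origin at the centre of its underside. To be left alone.

How it is judged (in metres and radians):
On the way:
1. The amber tumbler is tipped over the lotus bowl, its mouth below the level (angle between tumbler_full_mid's own z axis and vertical below 1.48 rad and horizontal distance between tumbler_full_mid and bowl_in below 0.15 m and z of tumbler_full_mid in the frame of bowl_in above 0.03 m), for 0.2 s.
At the end, for the whole second after the job is handed in: Every marble is in the lotus bowl (within 78 mm of its axis, at most 55 mm above its floor). Every tumbler is mouth-down on a peg: its z axis within 62 degrees of up, its mid point within 45 mm of the peg's tip and at least 28 mm behind the tip along the peg (angle between each of tumbler_full_mid, tumbler1_mid, tumbler2_mid, tumbler3_mid, tumbler4_mid's own z axis and vertical below 1.09 rad and ((distance between tumbler_full_mid and peg1_tip below 0.045 m and z of tumbler_full_mid in the frame of peg1_tip below -0.028 m) or (distance between tumbler_full_mid and peg2_tip below 0.045 m and z of tumbler_full_mid in the frame of peg2_tip below -0.028 m) or (distance between tumbler_full_mid and peg3_tip below 0.045 m and z of tumbler_full_mid in the frame of peg3_tip below -0.028 m) or (distance between tumbler_full_mid and peg4_tip below 0.045 m and z of tumbler_full_mid in the frame of peg4_tip below -0.028 m) or (distance between tumbler_full_mid and peg5_tip below 0.045 m and z of tumbler_full_mid in the frame of peg5_tip below -0.028 m) or (distance between tumbler_full_mid and peg6_tip below 0.045 m and z of tumbler_full_mid in the frame of peg6_tip below -0.028 m) or (distance between tumbler_full_mid and peg7_tip below 0.045 m and z of tumbler_full_mid in the frame of peg7_tip below -0.028 m)) and ((distance between tumbler1_mid and peg1_tip below 0.045 m and z of tumbler1_mid in the frame of peg1_tip below -0.028 m) or (distance between tumbler1_mid and peg2_tip below 0.045 m and z of tumbler1_mid in the frame of peg2_tip below -0.028 m) or (distance between tumbler1_mid and peg3_tip below 0.045 m and z of tumbler1_mid in the frame of peg3_tip below -0.028 m) or (distance between tumbler1_mid and peg4_tip below 0.045 m and z of tumbler1_mid in the frame of peg4_tip below -0.028 m) or (distance between tumbler1_mid and peg5_tip below 0.045 m and z of tumbler1_mid in the frame of peg5_tip below -0.028 m) or (distance between tumbler1_mid and peg6_tip below 0.045 m and z of tumbler1_mid in the frame of peg6_tip below -0.028 m) or (distance between tumbler1_mid and peg7_tip below 0.045 m and z of tumbler1_mid in the frame of peg7_tip below -0.028 m)) and ((distance between tumbler2_mid and peg1_tip below 0.045 m and z of tumbler2_mid in the frame of peg1_tip below -0.028 m) or (distance between tumbler2_mid and peg2_tip below 0.045 m and z of tumbler2_mid in the frame of peg2_tip below -0.028 m) or (distance between tumbler2_mid and peg3_tip below 0.045 m and z of tumbler2_mid in the frame of peg3_tip below -0.028 m) or (distance between tumbler2_mid and peg4_tip below 0.045 m and z of tumbler2_mid in the frame of peg4_tip below -0.028 m) or (distance between tumbler2_mid and peg5_tip below 0.045 m and z of tumbler2_mid in the frame of peg5_tip below -0.028 m) or (distance between tumbler2_mid and peg6_tip below 0.045 m and z of tumbler2_mid in the frame of peg6_tip below -0.028 m) or (distance between tumbler2_mid and peg7_tip below 0.045 m and z of tumbler2_mid in the frame of peg7_tip below -0.028 m)) and ((distance between tumbler3_mid and peg1_tip below 0.045 m and z of tumbler3_mid in the frame of peg1_tip below -0.028 m) or (distance between tumbler3_mid and peg2_tip below 0.045 m and z of tumbler3_mid in the frame of peg2_tip below -0.028 m) or (distance between tumbler3_mid and peg3_tip below 0.045 m and z of tumbler3_mid in the frame of peg3_tip below -0.028 m) or (distance between tumbler3_mid and peg4_tip below 0.045 m and z of tumbler3_mid in the frame of peg4_tip below -0.028 m) or (distance between tumbler3_mid and peg5_tip below 0.045 m and z of tumbler3_mid in the frame of peg5_tip below -0.028 m) or (distance between tumbler3_mid and peg6_tip below 0.045 m and z of tumbler3_mid in the frame of peg6_tip below -0.028 m) or (distance between tumbler3_mid and peg7_tip below 0.045 m and z of tumbler3_mid in the frame of peg7_tip below -0.028 m)) and ((distance between tumbler4_mid and peg1_tip below 0.045 m and z of tumbler4_mid in the frame of peg1_tip below -0.028 m) or (distance between tumbler4_mid and peg2_tip below 0.045 m and z of tumbler4_mid in the frame of peg2_tip below -0.028 m) or (distance between tumbler4_mid and peg3_tip below 0.045 m and z of tumbler4_mid in the frame of peg3_tip below -0.028 m) or (distance between tumbler4_mid and peg4_tip below 0.045 m and z of tumbler4_mid in the frame of peg4_tip below -0.028 m) or (distance between tumbler4_mid and peg5_tip below 0.045 m and z of tumbler4_mid in the frame of peg5_tip below -0.028 m) or (distance between tumbler4_mid and peg6_tip below 0.045 m and z of tumbler4_mid in the frame of peg6_tip below -0.028 m) or (distance between tumbler4_mid and peg7_tip below 0.045 m and z of tumbler4_mid in the frame of peg7_tip below -0.028 m)) and horizontal distance between each of marble1, marble2, marble3, marble4, marble5 and bowl_in below 0.078 m and z of marble1 in the frame of bowl_in between -0.004 and 0.055 m and z of marble2 in the frame of bowl_in between -0.004 and 0.055 m and z of marble3 in the frame of bowl_in between -0.004 and 0.055 m and z of marble4 in the frame of bowl_in between -0.004 and 0.055 m and z of marble5 in the frame of bowl_in between -0.004 and 0.055 m); the robot touches nothing.
It fails at once if One of the other goods on the table (jar, tape roll, small carton) is moved more than 40 mm (distance of any of jar, tape, carton from where it was at the start of the episode above 0.04 m).
It fails at once if A tumbler falls off the table (height (world z) of any of tumbler_full_mid, tumbler1_mid, tumbler2_mid, tumbler3_mid, tumbler4_mid below -0.05 m).
Of tumbler1, tumbler2, tumbler3, tumbler4 only 3 to 4 are there at a start; the rules pass over those that are not, and their reading is None.
At some moment in a run one of tumbler1, tumbler2, tumbler3, tumbler4 may be knocked a few centimetres aside while the robot is not near it.
It also fails if it takes over 208 s, if anything falls off the work surface, if the arm or the gripper's body presses on something with over 40 N, if the wrist force passes 120 N, or if a joint passes its speed limit or range.

## Working session

There is one attempt and no reset: what is moved stays moved. The work goes in short steps, Python scripts to look and compute and a shell command to move; the robot and the scene stay as the last step left them, time stands still between calls to the robot, and variables do not carry over. Pictures are saved under pics/ and viewed, and the job is handed in when it is done.

```bash
ls -la; mkdir -p pics
cat > h.py <<'E'
import numpy as np,cv2,json
from rig import robot
from scipy.spatial.transform import Rotation as R
def cam(name):
    o=robot.get_obs(); c=robot.read_camera(name); h,w=c['pixels'].shape[:2]
    c['f']=h/2/np.tan(np.radians(c['fov_y'])/2)
    if name=='wrist':
        T=np.eye(4); T[:3,:3]=R.from_euler('xyz',o['tcp_rot'],degrees=True).as_matrix(); T[:3,3]=o['tool_pos']
        c['T']=T@np.array(c['hand_eye'])
    else: c['T']=np.array(c['world_from_camera'])
    return c
def save(c,fn): cv2.imwrite(fn,c['pixels'][:,:,::-1])
def cloud(c):
    z=c['range_z'].astype(float); h,w=z.shape; v,u=np.mgrid[:h,:w]
    p=np.stack([(u-c['cx'])/c['f']*z,(v-c['cy'])/c['f']*z,z],-1)
    q=p@c['T'][:3,:3].T+c['T'][:3,3]; q[z<=0]=np.nan
    return q
def ray(c,u,v,zw):
    d=c['T'][:3,:3]@np.array([(u-c['cx'])/c['f'],(v-c['cy'])/c['f'],1]); o=c['T'][:3,3]
    return o+d*(zw-o[2])/d[2]
def proj(c,p):
    q=np.linalg.inv(c['T'])@np.append(p,1); return q[0]/q[2]*c['f']+c['cx'],q[1]/q[2]*c['f']+c['cy']
E
python3 - <<'E'
from h import *
print(robot.get_obs(), robot.tip_extent)
for n in ['scene','top','wrist']:
    c=cam(n); save(c,f'pics/{n}0.png'); print(n,c['fov_y'],c['cx'],c['cy'],c['T'].round(3).tolist())
    if n=='wrist': print(c['hand_eye'])
E
```

```text
total 12
drwxr-xr-x  3 agent agent 4096 Dec  7 02:07 .
drwxr-xr-x 23 root  root  4096 Dec  7 02:07 ..
drwxr-xr-x  2 agent agent 4096 Dec  7 02:07 pics
{'time': 0.0, 'joint_positions': array([-77.93512241,  30.7775093 ,  -0.25371485,  88.16873947,
         0.14658401,  61.14948904,  -4.07961157]), 'dq': array([-0.08139246,  0.02014873, -0.09394564, -0.01830996,  0.01300385,
       -0.02476727, -0.02489327]), 'tau': array([-1.73140515e-04, -5.70983720e+01,  9.91121940e-01, -2.51606369e+01,
       -5.60307247e-02,  1.80225220e-02,  1.82467088e-04]), 'tool_pos': array([177.46049209, 624.68601363, 232.45233772]), 'tcp_rot': array([-9.00952784e+01, -5.23684793e-03, -1.58555569e+01]), 'wrist_force': array([-0.8673851 , -0.0152912 , -0.21329488]), 'moment': array([ 0.01035864, -0.022031  ,  0.0015282 ]), 'width': 88.0762428522189} 19.0
scene 44.133436954021164 276.3460037972241 214.2535633470141 [[-0.183, 0.662, -0.727, 1421.418], [0.983, 0.136, -0.123, 151.239], [0.017, -0.737, -0.675, 978.324], [0.0, 0.0, 0.0, 1.0]]
top 48.11852520650347 277.5727946213608 211.05126929562172 [[0.028, -0.982, 0.186, 245.18], [-1.0, -0.03, -0.006, 5.776], [0.011, -0.186, -0.983, 1563.786], [0.0, 0.0, 0.0, 1.0]]
wrist 66.43522051558269 277.3376312256403 203.7147684747351 [[0.272, 0.924, 0.267, 107.666], [0.962, -0.261, -0.077, 644.026], [-0.002, 0.278, -0.961, 384.357], [0.0, 0.0, 0.0, 1.0]]
[[-8.46131405e-04  9.60624152e-01  2.77849820e-01 -7.24240550e+01]
 [ 1.19907025e-04 -2.77849820e-01  9.60624517e-01 -1.51817678e+02]
 [ 9.99999635e-01  8.46130718e-04  1.19911874e-04 -7.52995555e-01]
 [ 0.00000000e+00  0.00000000e+00  0.00000000e+00  1.00000000e+00]]
```

View pics/scene0.png

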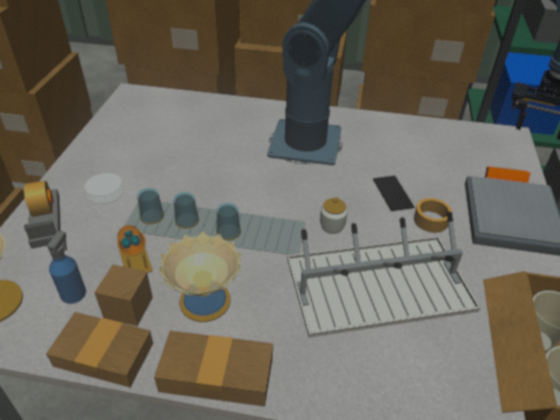

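View pics/top0.png

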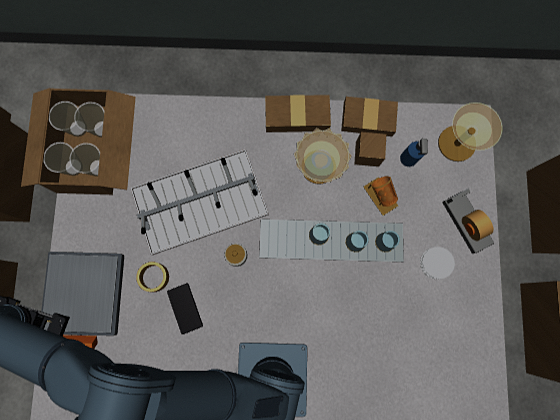

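View pics/wrist0.png

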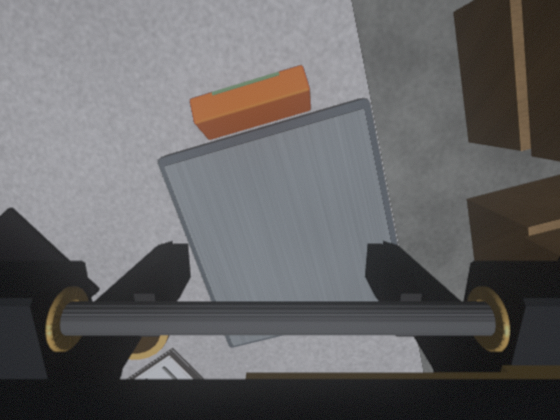

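Run:
```python
from h import *
for n in ['top','scene']:
    c=cam(n); q=cloud(c); np.save(f'pics/{n}.npy',q)
    big=cv2.resize(c['pixels'],None,fx=3,fy=3,interpolation=cv2.INTER_CUBIC)
    if n=='top':
        cv2.imwrite('pics/t_rack.png',big[140*3:270*3,125*3:290*3,::-1]); cv2.imwrite('pics/t_mid.png',big[110*3:280*3,250*3:450*3,::-1])
    else:
        cv2.imwrite('pics/s_rack.png',big[200*3:340*3,280*3:490*3,::-1]); cv2.imwrite('pics/s_mid.png',big[170*3:340*3,80*3:310*3,::-1])
c=cam('top');q=np.load('pics/top.npy')
for nm,(u,v) in dict(t1=(320,234),t2=(357,242),t3=(388,240),bowl=(321,158),amber=(383,190),jar=(235,254),carton=(370,150),mat=(280,240),barL=(142,215),barR=(254,178)).items():
    print(nm,q[v,u].round(0))
```

```text
t1 [ 456. -140.   81.]
t2 [ 434. -259.   76.]
t3 [ 443. -357.   81.]
bowl [ 703. -139.   93.]
amber [ 599. -337.  107.]
jar [382. 125. 101.]
carton [ 737. -300.   91.]
mat [443. -15.   0.]
barL [499. 428.  85.]
barR [652.  80.   6.]
```

View pics/t_rack.png

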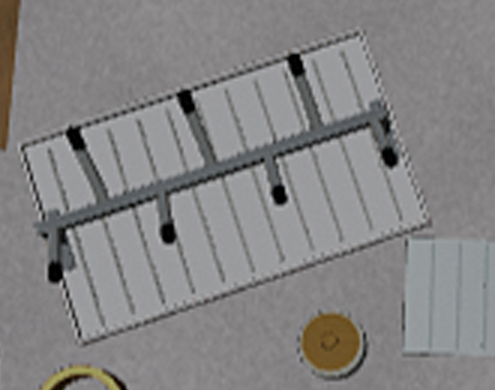

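View pics/t_mid.png

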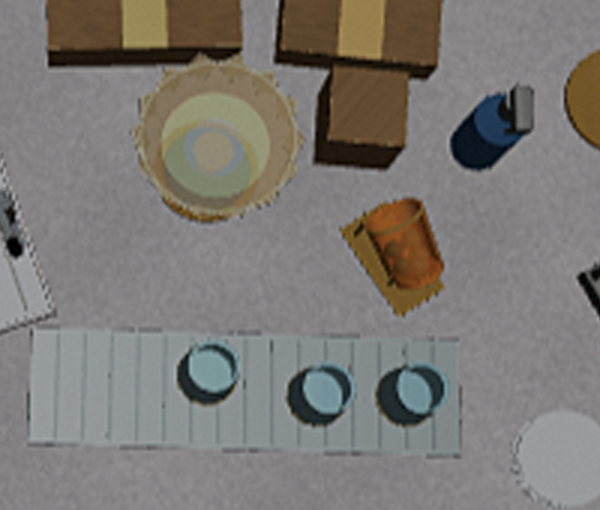

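View pics/s_rack.png

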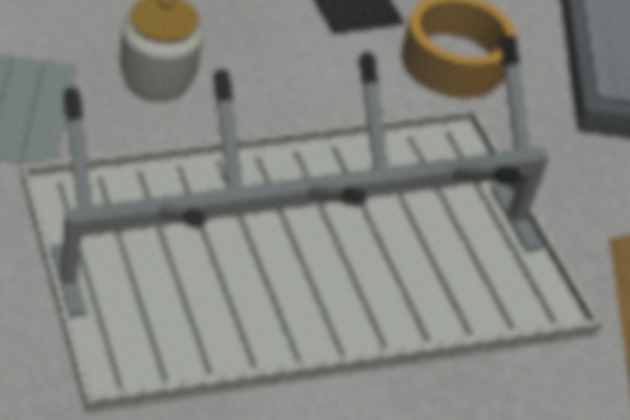

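View pics/s_mid.png

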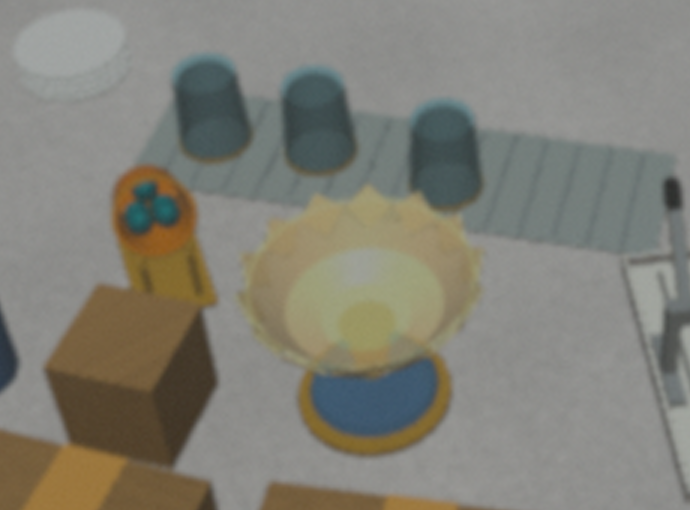

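```bash
cat > meas.py <<'E'
from h import *
ct=cam('top'); q=cloud(ct)
x,y,z=q[...,0],q[...,1],q[...,2]
m=((x>380)&(x<510)&(y>-450)&(y<0)&(z>72)&(z<90)).astype(np.uint8)
n,l,s,ce=cv2.connectedComponentsWithStats(m)
for i in range(1,n):
    if s[i,4]>20:
        p=q[l==i]; (a,b),r=cv2.minEnclosingCircle(p[:,:2].astype(np.float32)); print('tumbler',s[i,4],p.mean(0).round(1),'circ',round(a,1),round(b,1),round(r,1))
# rack bar
m=(x>380)&(x<850)&(y>0)&(y<520)&(z>80)&(z<92)
m&=~((x<430)&(y<170))
p=q[m][:,:2]; mu=np.median(p,0); 
vx,vy,x0,y0=cv2.fitLine(p.astype(np.float32),cv2.DIST_HUBER,0,.01,.01).ravel(); print('bar dir',np.degrees(np.arctan2(vy,vx)),x0,y0,len(p))
d=np.array([vx,vy]); t=(p-[x0,y0])@d; print('ends',np.array([x0,y0])+d*t.min(),np.array([x0,y0])+d*t.max(),t.max()-t.min())
m=((x>380)&(x<850)&(y>20)&(y<520)&(z>128)&(z<165)).astype(np.uint8)
n,l,s,ce=cv2.connectedComponentsWithStats(m)
for i in range(1,n):
    p=q[l==i]; print('tip',s[i,4],p.mean(0).round(1),p.max(0).round(0),ce[i].round(1))
E
python3 meas.py
```

```text
tumbler 249 [ 461.4 -142.    81.6] circ 461.2 -142.3 28.4
tumbler 256 [ 441.8 -264.2   81.3] circ 441.8 -264.7 29.0
tumbler 254 [ 445.1 -363.5   81.5] circ 445.9 -364.4 29.0
bar dir 74.05583 611.2986 327.31467 857
ends [547.08826847 102.56030056] [675.96781059 553.67535227] 469.16385513916674
tip 42 [663.9 171.3 139.2] [678. 180. 152.] [223.5 162.7]
tip 42 [621.4 282.8 140.2] [635. 292. 156.] [187.  174.6]
tip 42 [578.1 394.5 140.4] [590. 404. 152.] [150. 187.]
tip 29 [571.9  71.4 142. ] [584.  79. 152.] [254.2 192. ]
tip 33 [529.1 182.8 142.1] [546. 192. 156.] [217.5 204.5]
tip 30 [485.8 294.7 142.4] [498. 304. 153.] [180.2 217.2]
tip 38 [442.4 405.4 141.4] [457. 414. 153.] [142.9 230.2]
```

Run:
```python
from h import *
ct=cam('top'); q=cloud(ct); x,y,z=q[...,0],q[...,1],q[...,2]
m=(x>600)&(x<820)&(y>-250)&(y<-30)&(z>125)&(z<160)
p=q[m]; print(len(p),p[:,2].min(),p[:,2].max())
(a,b),r=cv2.minEnclosingCircle(p[:,:2].astype(np.float32)); print('bowl rim',a,b,r)
A=np.c_[2*p[:,:2],np.ones(len(p))]; s=np.linalg.lstsq(A,(p[:,:2]**2).sum(1),rcond=None)[0]; print(s[:2],np.sqrt(s[2]+s[0]**2+s[1]**2))
m=(x>600)&(x<820)&(y>-250)&(y<-30)&(z>88)&(z<97); p=q[m]; print('floor',len(p),p.mean(0),cv2.minEnclosingCircle(p[:,:2].astype(np.float32)))
for n in [(342,230),(400,317),(443,283)]: print('plate',ray(ct,n[0]/3+250,n[1]/3+110,6).round(1))
pts=np.array([ray(ct,u/3+250,v/3+110,6)[:2] for u,v in [(342,230),(400,317),(443,283)]])
print('centre',(pts[0]+pts[2])/2, np.degrees(np.arctan2(*(pts[0]-pts[1])[::-1])),np.linalg.norm(pts[0]-pts[1]),np.linalg.norm(pts[2]-pts[1]))
m=(x>530)&(x<680)&(y>-420)&(y<-270)&(z>30)&(z<140); p=q[m]; print('amber',len(p),p.min(0),p.max(0),p.mean(0))
mm=p[:,2]>85; 
u=np.array([np.cos(np.radians(33)),np.sin(np.radians(33))]);c=(pts[0]+pts[2])/2
s=(p[:,:2]-c)@u; l=(p[:,:2]-c)@np.array([-u[1],u[0]])
for lo in range(-60,70,10):
    k=(s>lo)&(s<lo+10)
    if k.sum(): print(lo,k.sum(),l[k].min().round(),l[k].max().round(),'zmax',p[k,2].max().round(),'l at top',l[k][p[k,2]>p[k,2].max()-5].mean().round(1))
for nm,(uu,vv) in dict(tape=(152,277),carton=(370,150),box1=(297,112),box2=(370,112),bottle=(410,155)).items(): print(nm,q[vv,uu].round())
```

```text
712 125.01337596640678 147.8838555567777
bowl rim 699.0829467773438 -138.7726593017578 90.950927734375
[ 698.43851176 -138.6933248 ] 80.85695197198059
floor 489 [ 699.98554601 -140.53750047   92.90596428] ((702.36669921875, -141.0187225341797), 55.974403381347656)
plate [ 633.5 -296.     6. ]
plate [ 535.  -360.7    6. ]
plate [ 575.5 -409.9    6. ]
centre [ 604.50907122 -352.93239461] 33.294237676831614 117.93448314172007 63.76851010258975
amber 548 [ 554.456625   -394.13018968   33.73448157] [ 655.22957127 -303.46620114  122.07029232] [ 600.71740181 -347.45380281   85.23721333]
-60 1 -2.0 -2.0 zmax 66.0 l at top -2.0
-50 39 -19.0 26.0 zmax 83.0 l at top 1.6
-40 54 -26.0 32.0 zmax 89.0 l at top 1.8
-30 59 -22.0 34.0 zmax 101.0 l at top 4.8
-20 58 -23.0 32.0 zmax 101.0 l at top 5.7
-10 65 -24.0 33.0 zmax 111.0 l at top 3.9
0 65 -27.0 33.0 zmax 118.0 l at top 6.8
10 62 -23.0 35.0 zmax 122.0 l at top 5.3
20 47 -26.0 36.0 zmax 113.0 l at top -16.8
30 59 -30.0 35.0 zmax 92.0 l at top -25.2
40 39 -20.0 31.0 zmax 79.0 l at top 5.6
tape [308. 402.   2.]
carton [ 737. -300.   91.]
box1 [870. -59.  67.]
box2 [ 886. -310.   50.]
bottle [ 718. -426.  107.]
```

```bash
cat > go.py <<'E'
import sys
from h import *
# usage: go.py x y z yaw : prints shift in tool axes(m) from the present pose, and the turn needed
o=robot.get_obs(); Rm=R.from_euler('xyz',o['tcp_rot'],degrees=True).as_matrix()
t=[float(a) for a in sys.argv[1:]]
d=Rm.T@(np.array(t[:3])-o['tool_pos'])/1000
print('tool',o['tool_pos'].round(1),o['tcp_rot'].round(1),'w',o['width'].round(1),'t',round(o['time'],2))
print('d',d.round(4),'len',np.linalg.norm(d).round(4),'turn',((o['tcp_rot'][2]-t[3]+180)%360-180).round(2), 'q7',o['joint_positions'][6].round(0))
E
python3 go.py 470 250 240 -145; python3 -m jog '[[0.028,0,-0.028,0,1],[0.028,0,-0.028,0,1]]'; python3 go.py 470 250 240 -145
```

```text
time: 0.57
tool_pos: [214.7, 556.6, 232.9]
tcp_rot: [-90.0, 0.1, -15.6]
wrist_force: [1.5, 0.2, -0.4]
width: 88.0Traceback (most recent call last):
  File "go.py", line 7, in <module>
    print('tool',o['tool_pos'].round(1),o['tcp_rot'].round(1),'w',o['width'].round(1),'t',round(o['time'],2))
                                                                  ^^^^^^^^^^^^^^^^
AttributeError: 'float' object has no attribute 'round'
Traceback (most recent call last):
  File "go.py", line 7, in <module>
    print('tool',o['tool_pos'].round(1),o['tcp_rot'].round(1),'w',o['width'].round(1),'t',round(o['time'],2))
                                                                  ^^^^^^^^^^^^^^^^
AttributeError: 'float' object has no attribute 'round'
```

```bash
sed -i "s/o\['width'\].round(1)/round(float(o['width']),1)/" go.py; python3 go.py 470 250 240 -145
```

```text
tool [214.7 556.6 232.9] [-90.    0.1 -15.6] w 88.0 t 0.57
d [ 0.3284 -0.0075 -0.2266] len 0.3991 turn 129.38 q7 1.0
```

```bash
python3 -m jog '[[0.033,0,-0.0226,0,1],[0.033,0,-0.0226,0,1],[0.033,0,-0.0226,0,1],[0.033,0,-0.0226,0,1],[0.033,0,-0.0226,0,1],[0.033,0,-0.0226,0,1],[0.033,0,-0.0226,0,1],[0.033,0,-0.0226,0,1]]'; python3 go.py 600 -350 240 -145
```

```text
time: 1.23
tool_pos: [421.7, 308.4, 233.7]
tcp_rot: [-90.0, -0.0, -15.9]
wrist_force: [1.3, -0.1, 0.8]
width: 88.2
tool [421.7 308.4 233.7] [-90.   -0.  -15.9] w 88.2 t 1.23
d [ 0.3513 -0.0066 -0.5847] len 0.6822 turn 129.15 q7 35.0
```

```bash
python3 -m jog '[[0.011,0,-0.039,0,1],[0.011,0,-0.039,0,1],[0.011,0,-0.039,0,1],[0.011,0,-0.039,0,1],[0.011,0,-0.039,0,1],[0.011,0,-0.039,0,1],[0.011,0,-0.039,0,1],[0.011,0,-0.039,0,1]]'; python3 go.py 600 -350 240 -145
```

```text
time: 1.9
tool_pos: [419.9, -16.0, 233.7]
tcp_rot: [-90.0, -0.1, -15.8]
wrist_force: [1.3, -0.1, 0.7]
width: 88.3
tool [419.9 -16.  233.7] [-90.   -0.1 -15.8] w 88.3 t 1.9
d [ 0.2645 -0.0062 -0.2722] len 0.3796 turn 129.16 q7 74.0
```

```bash
python3 -m jog '[[0.029,0,-0.03,0,1],[0.029,0,-0.03,0,1],[0.029,0,-0.03,0,1],[0.029,0,-0.03,0,1],[0.029,0,-0.03,0,1],[0.029,0,-0.03,0,1],[0.029,0,-0.03,0,1],[0.029,0,-0.03,0,1]]'; python3 -m jog '[[0,0,0,7.1,1],[0,0,0,7.1,1],[0,0,0,7.1,1],[0,0,0,7.1,1],[0,0,0,7.1,1],[0,0,0,7.1,1],[0,0,0,7.1,1],[0,0,0,7.1,1]]';  python3 -m jog '[[0,0,0,7.1,1],[0,0,0,7.1,1],[0,0,0,7.1,1],[0,0,0,7.1,1],[0,0,0,7.1,1],[0,0,0,7.1,1],[0,0,0,7.1,1],[0,0,0,7.1,1]]'; python3 go.py 602.5 -349.7 200 -145
python3 - <<'E'
from h import *
c=cam('wrist'); save(c,'pics/w1.png')
E
```

```text
time: 2.57
tool_pos: [578.3, -309.7, 233.3]
tcp_rot: [-90.0, -0.0, -15.8]
wrist_force: [1.3, 0.4, 0.6]
width: 88.3
time: 3.23
tool_pos: [577.6, -307.7, 233.3]
tcp_rot: [-90.0, 0.0, -73.0]
wrist_force: [-0.4, -0.6, -0.5]
width: 88.3
time: 3.9
tool_pos: [577.7, -307.7, 233.3]
tcp_rot: [-90.0, 0.0, -129.8]
wrist_force: [-0.5, 1.4, -0.7]
width: 88.4
tool [ 577.7 -307.7  233.3] [ -90.     0.  -129.8] w 88.4 t 3.9
d [0.0164 0.0333 0.0459] len 0.0591 turn 15.22 q7 10.0
```

View pics/w1.png

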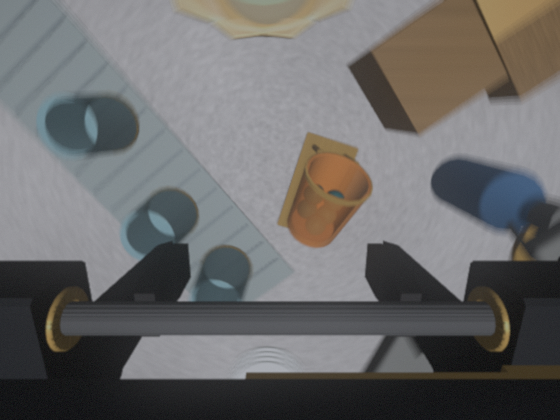

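Run:
```python
from h import *
c=cam('wrist')
a,b,d=ray(c,279,224,6),ray(c,309,133,6),ray(c,356,149,6); print(a,b,d,np.degrees(np.arctan2((b-a)[1],(b-a)[0])),np.linalg.norm(b-a),np.linalg.norm(b-d),'centre',(a+d)/2)
print(ray(c,338,180,92))
u=np.array([.83,.557])
px=c['pixels'].astype(int); m=((px[...,0]-px[...,2]>60)).astype(np.uint8); m[:, :270]=0; m[:,380:]=0;m[255:]=0
hsv=cv2.cvtColor(c['pixels'],cv2.COLOR_RGB2HSV); print(hsv[215,312],hsv[150,315],hsv[180,345])
q=cloud(c); r=q[130:250,275:375].reshape(-1,3); r=r[r[:,2]>25]; print(len(r))
for az in [33,35]:
  e=np.array([np.cos(np.radians(az)),np.sin(np.radians(az))]); n=np.array([-e[1],e[0]]); cc=np.array([604.5,-352.9])
  s=(r[:,:2]-cc)@e; l=(r[:,:2]-cc)@n
  for lo in range(-50,50,10):
    k=(s>lo)&(s<lo+10)&(r[:,2]>45)
    if k.sum(): print(az,lo,k.sum(),l[k].min().round(1),l[k].max().round(1),r[k,2].max().round(0))
```

```text
[ 536.72504905 -358.67213733    6.        ] [ 635.02266625 -295.58686823    6.        ] [ 665.7070884  -345.43400763    6.        ] 32.69146345122283 116.79971200086588 58.534358024098495 centre [ 601.21606873 -352.05307248    6.        ]
[ 626.25462828 -336.87706992   92.        ]
[ 13 128 131] [18 82 90] [ 13 140 148]
5651
33 -50 225 -20.2 27.0 82.0
33 -40 353 -23.5 30.2 90.0
33 -30 398 -24.4 30.8 96.0
33 -20 449 -26.1 32.0 103.0
33 -10 504 -25.4 32.6 110.0
33 0 604 -26.5 33.5 117.0
33 10 1090 -26.1 34.5 122.0
33 20 830 -29.6 36.1 246.0
33 30 699 -29.8 36.2 98.0
33 40 475 -26.4 32.0 81.0
35 -50 217 -22.1 27.3 82.0
35 -40 349 -21.8 31.0 90.0
35 -30 402 -23.5 31.6 96.0
35 -20 446 -25.7 32.4 103.0
35 -10 493 -25.2 32.6 110.0
35 0 625 -26.7 33.1 117.0
35 10 1081 -26.5 33.9 122.0
35 20 846 -30.8 35.0 246.0
35 30 690 -30.9 35.1 99.0
35 40 478 -26.7 31.6 81.0
```

```bash
python3 -m jog '[[0,0,0,5.7,1],[0,0,0,5.7,1],[0,0,0,5.8,1],[0,0,0,0,1]]'; python3 go.py 602.7 -350.1 72 -147
```

```text
time: 4.33
tool_pos: [577.6, -307.8, 233.1]
tcp_rot: [-90.0, -0.0, -146.6]
wrist_force: [-0.6, 0.2, 0.8]
width: 88.0
tool [ 577.6 -307.8  233.1] [ -90.    -0.  -146.6] w 88.0 t 4.33
d [0.0023 0.1611 0.0492] len 0.1685 turn 0.38 q7 -4.0
```

```bash
python3 -m jog '[[0.002,0.005,0.025,0.4,1],[0,0.03,0.024,0,1],[0,0.04,0,0,1],[0,0.03,0,0,1],[0,0.02,0,0,1],[0,0,0,0,1],[0,0,0,0,1]]'; python3 go.py 602.7 -350.1 72 -147;  python3 - <<'E'
from h import *
c=cam('wrist'); save(c,'pics/w2.png')
E
```

```text
time: 4.92
tool_pos: [602.3, -349.9, 107.9]
tcp_rot: [-90.1, -0.0, -146.8]
wrist_force: [0.4, 0.2, 1.0]
width: 88.1
tool [ 602.3 -349.9  107.9] [ -90.1   -0.  -146.8] w 88.1 t 4.92
d [-0.0003  0.0359  0.0004] len 0.036 turn 0.16 q7 1.0
```

View pics/w2.png

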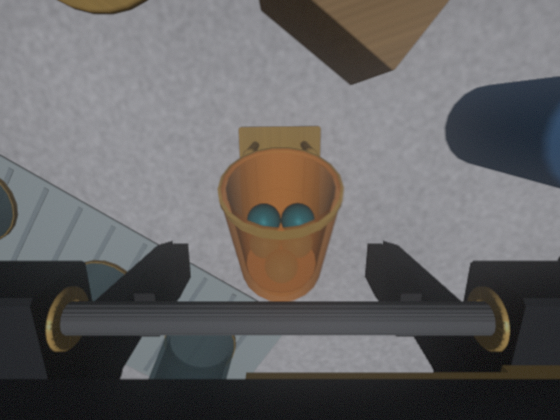

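```bash
python3 -m jog '[[0,0.018,0,0,1],[0,0.018,0,0,1],[0,0,0,0,1],[0,0,0,0,-1],[0,0,0,0,-1],[0,0,0,0,-1],[0,0,0,0,-1],[0,0,0,0,-1]]'; python3 -m jog '[[0,0,0,0,-1],[0,0,0,0,-1],[0,0,0,0,-1]]'
```

```text
time: 5.63
tool_pos: [603.4, -350.9, 73.4]
tcp_rot: [-89.9, 0.0, -147.1]
wrist_force: [1.2, -1.0, 1.1]
width: 61.0
time: 5.88
tool_pos: [603.4, -350.9, 73.3]
tcp_rot: [-89.9, 0.0, -147.1]
wrist_force: [1.4, -2.5, 4.9]
width: 60.7
```

```bash
python3 -m jog '[[0,-0.01,0,0,-1],[0,-0.02,0,0,-1],[0,-0.025,0,0,-1],[0,-0.025,0,0,-1],[0,-0.025,0,0,-1],[0,-0.025,0,0,-1],[0,-0.015,0,0,-1],[0,-0.005,0,0,-1]]';  python3 - <<'E'
from h import *
c=cam('wrist'); save(c,'pics/w3.png');c=cam('scene'); cv2.imwrite('pics/s3.png',cv2.resize(c['pixels'][130:340,60:340,::-1],None,fx=2.8,fy=2.8))
E
```

```text
time: 6.55
tool_pos: [602.9, -350.5, 224.8]
tcp_rot: [-89.9, 0.1, -147.1]
wrist_force: [0.1, 0.1, -2.7]
width: 60.5
```

View pics/w3.png

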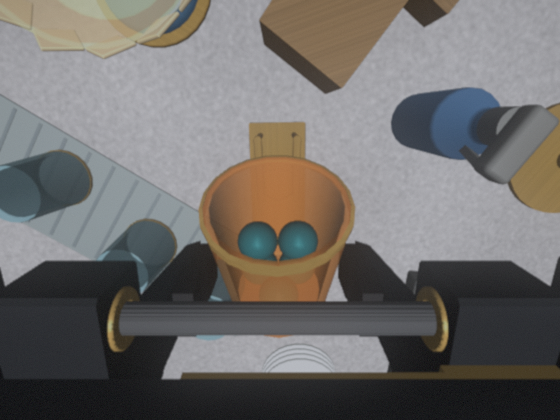

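View pics/s3.png

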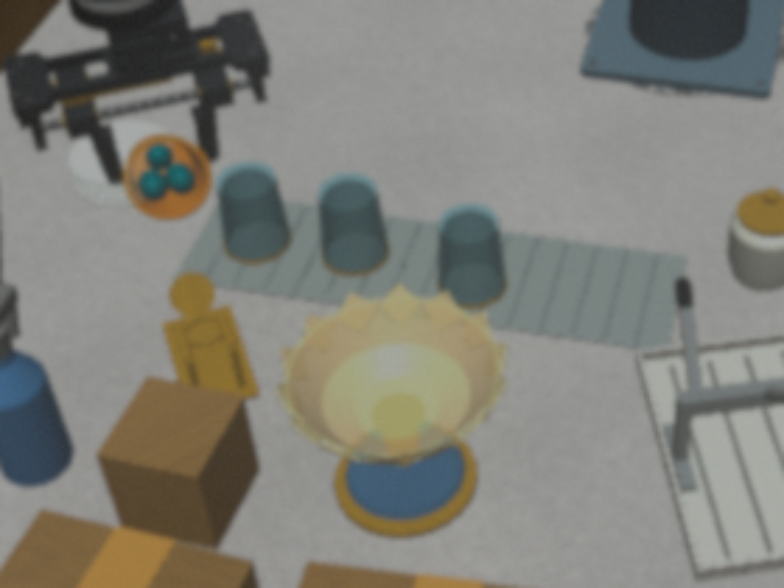

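```bash
python3 go.py 636.6 -180.4 215 -147
```

```text
tool [ 602.6 -349.8  222.4] [ -90.    0. -147.] w 60.7 t 6.65
d [-0.1207  0.0075 -0.1237] len 0.173 turn -0.05 q7 -3.0
```

```bash
python3 -m jog '[[-0.01,0,-0.01,0,-1],[-0.02,0,-0.02,0,-1],[-0.022,0,-0.023,0,-1],[-0.022,0.001,-0.023,0,-1],[-0.022,0.002,-0.023,0,-1],[-0.016,0.002,-0.016,0,-1],[-0.009,0.002,-0.009,0,-1],[0,0,0,0,-1]]'; python3 go.py 636.6 -180.4 195 -147;  python3 - <<'E'
from h import *
c=cam('scene'); cv2.imwrite('pics/s4.png',cv2.resize(c['pixels'][150:340,60:310,::-1],None,fx=3,fy=3))
c=cam('wrist'); save(c,'pics/w4.png')
E
```

```text
time: 7.32
tool_pos: [637.1, -175.7, 212.8]
tcp_rot: [-90.2, -0.1, -146.8]
wrist_force: [0.1, 0.2, -2.9]
width: 60.8
tool [ 637.1 -175.7  212.8] [-9.020e+01 -1.000e-01 -1.468e+02] w 60.8 t 7.32
d [0.0029 0.0178 0.0038] len 0.0184 turn 0.25 q7 -16.0
```

View pics/s4.png

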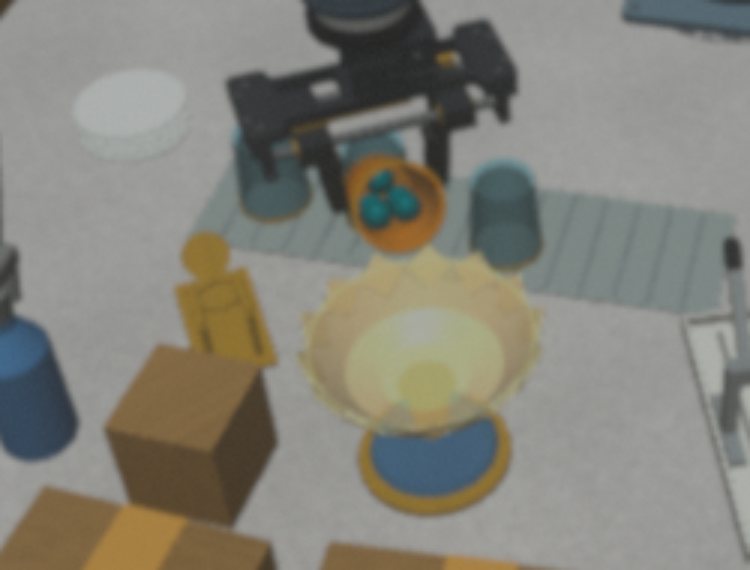

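View pics/w4.png

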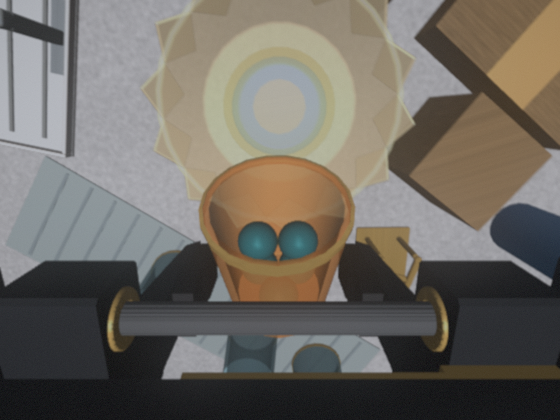

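```bash
python3 -m jog '[[0.002,0.008,0.002,0,-1],[0.001,0.008,0.002,0,-1],[0,0.004,0,0,-1],[0,0,0,0,-1]]'; python3 -m jog '[[0,0.004,0,0,-1],[0,0.004,0,0,-1],[0,0,0,0,-1]]';python3 -m jog '[[-0.001,0.004,0,0,-1],[0,0,0,0,-1]]'
```

```text
time: 7.75
tool_pos: [635.1, -186.4, 193.7]
tcp_rot: [-90.1, -0.1, -147.2]
wrist_force: [0.4, -0.7, -1.0]
width: 60.9
time: 8.0
tool_pos: [636.1, -185.0, 186.5]
tcp_rot: [-90.0, -0.0, -147.1]
wrist_force: [-1.0, -0.3, -2.9]
width: 60.9
time: 8.17
tool_pos: [637.3, -184.2, 182.7]
tcp_rot: [-90.0, -0.0, -147.0]
wrist_force: [-0.6, -0.6, -2.6]
width: 60.9
```

```bash
python3 -m jog '[[0,0.004,0,0,-1],[0,0,0,0,-1]]';python3 -m jog '[[0,0.004,0,0,-1],[0,0,0,0,-1]]'; python3 -m jog '[[0,0.004,0,0,-1],[0,0,0,0,-1]]'
```

```text
time: 8.33
tool_pos: [637.1, -184.4, 178.7]
tcp_rot: [-90.0, -0.0, -147.0]
wrist_force: [-0.1, -0.2, -1.5]
width: 61.0
time: 8.5
tool_pos: [637.9, -185.0, 176.2]
tcp_rot: [-89.9, 0.1, -147.0]
wrist_force: [-1.5, 0.2, 5.0]
width: 60.8
time: 8.67
tool_pos: [640.0, -184.9, 174.3]
tcp_rot: [-89.8, 0.3, -147.0]
wrist_force: [-0.1, 2.2, 13.5]
width: 60.8
```

```bash
python3 -m jog '[[-0.002,0.003,0,0,-1],[-0.002,0.003,0,0,-1]]';python3 -m jog '[[-0.002,0.003,0,0,-1],[-0.002,0.003,0,0,-1]]'
python3 - <<'E'
from h import *
c=cam('wrist'); save(c,'pics/w5.png')
E
```

```text
time: 8.83
tool_pos: [645.3, -182.7, 170.0]
tcp_rot: [-89.6, 0.5, -147.0]
wrist_force: [4.3, 4.7, 21.4]
width: 60.8
time: 9.0
tool_pos: [650.2, -179.6, 164.5]
tcp_rot: [-89.6, 0.6, -146.9]
wrist_force: [6.5, 6.8, 18.9]
width: 60.3
```

View pics/w5.png

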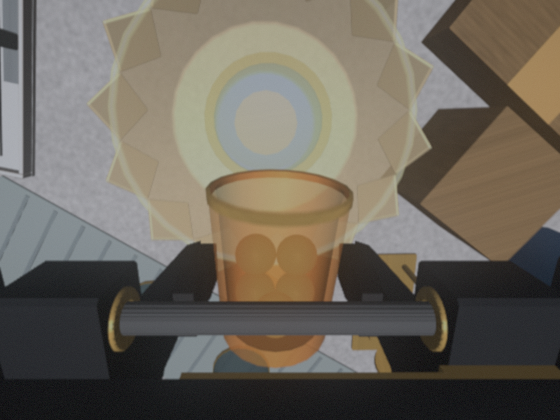

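```bash
python3 -m jog '[[-0.003,0.003,0,0,-1],[-0.003,0.003,0,0,-1]]';python3 -m jog '[[-0.003,0.003,0,0,-1],[-0.003,0.003,0,0,-1]]'
python3 - <<'E'
from h import *
c=cam('wrist'); save(c,'pics/w6.png')
E
```

```text
time: 9.22
tool_pos: [654.6, -175.9, 157.6]
tcp_rot: [-89.7, 0.6, -146.9]
wrist_force: [4.9, 5.9, 12.9]
width: 60.1
time: 9.38
tool_pos: [658.1, -172.7, 150.2]
tcp_rot: [-89.8, 0.4, -146.9]
wrist_force: [3.0, 2.6, 6.8]
width: 59.8
```

View pics/w6.png

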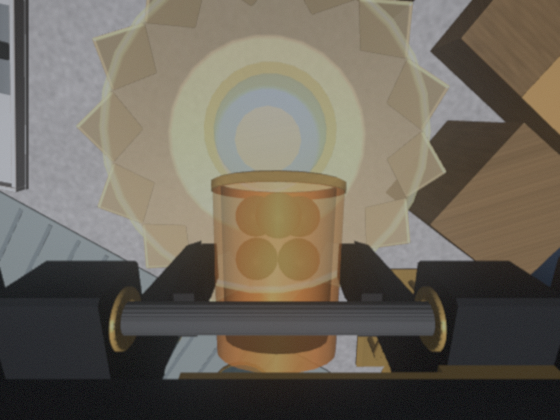

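```bash
python3 -m jog '[[-0.004,0.002,0,0,-1],[-0.004,0.002,0,0,-1],[0,0,0,0,-1]]'
python3 - <<'E'
from h import *
c=cam('wrist'); save(c,'pics/w7.png')
c=cam('scene'); cv2.imwrite('pics/s7.png',cv2.resize(c['pixels'][150:340,60:310,::-1],None,fx=3,fy=3))
E
```

```text
time: 9.68
tool_pos: [662.6, -169.1, 144.1]
tcp_rot: [-89.9, 0.1, -147.0]
wrist_force: [3.3, 1.6, 4.1]
width: 59.8
```

View pics/w7.png

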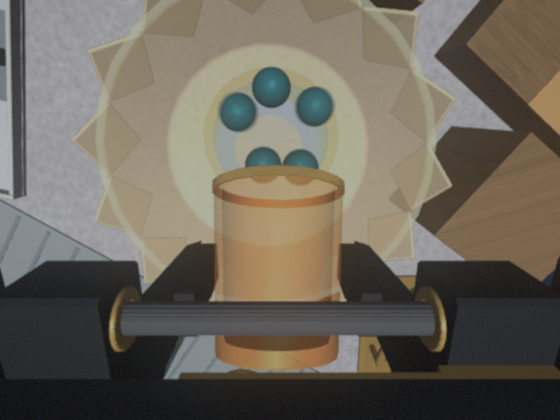

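View pics/s7.png

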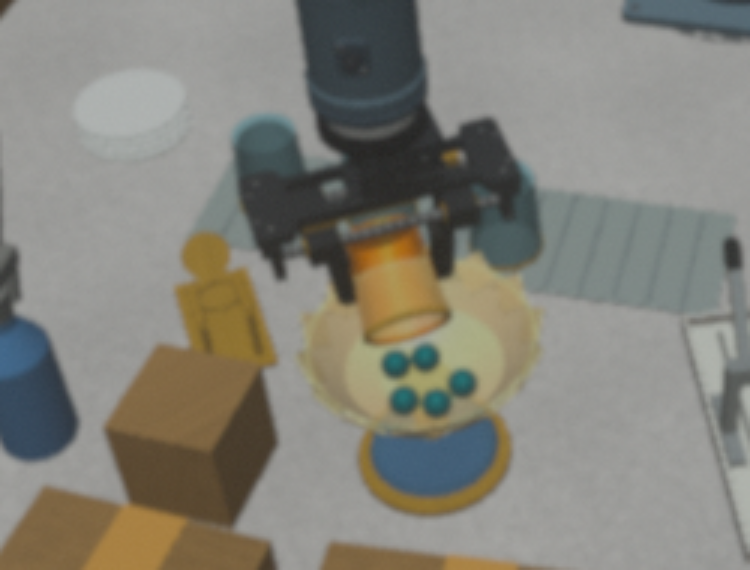

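```bash
cat > tilt.py <<'E'
from h import *
# fit the held tumbler's upper ridge line: points of cloud near TCP, within +-5 mm of the tool's centre plane
o=robot.get_obs(); c=cam('wrist'); q=cloud(c)
Rm=R.from_euler('xyz',o['tcp_rot'],degrees=True).as_matrix()
l=((q-o['tool_pos'])@Rm)   # tool coords
k=(abs(l[...,2])<6)&(abs(l[...,0])<75)&(l[...,1]>-75)&(l[...,1]<60)
p=l[k]; 
for lo in range(-75,75,6):
    s=p[(p[:,0]>=lo)&(p[:,0]<lo+6)]
    if len(s): print(lo+3,len(s),'up',(-s[:,1]).max().round(1),'med',np.median(-s[:,1]).round(1))
E
python3 tilt.py
```

```text
-72 231 up -32.4 med -49.9
-66 208 up -33.6 med -50.8
-60 199 up -48.8 med -51.1
-54 199 up -49.3 med -50.9
-48 511 up 23.5 med 20.2
-42 657 up 25.7 med 22.1
-36 487 up 28.5 med 25.6
-30 483 up 31.5 med 28.5
-24 495 up 34.2 med 31.2
-18 495 up 37.2 med 34.1
-12 509 up 39.4 med 36.7
-6 526 up 42.8 med 39.6
0 287 up 43.9 med 41.7
12 312 up 51.4 med 48.7
18 587 up 53.5 med 50.8
24 217 up 53.8 med 52.4
```

```bash
python3 -m jog '[[0,-0.01,0,0,-1],[0,-0.02,0,0,-1],[0,-0.03,0,0,-1],[0,-0.03,0,0,-1],[0,-0.01,0,0,-1],[0,0,0,0,-1]]'; python3 go.py 402 391 240 -158.9
python3 - <<'E'
from h import *
c=cam('top'); cv2.imwrite('pics/t8.png',cv2.resize(c['pixels'][110:280,250:450,::-1],None,fx=3,fy=3))
E
```

```text
time: 10.33
tool_pos: [660.9, -170.8, 245.7]
tcp_rot: [-89.9, 0.1, -147.1]
wrist_force: [-0.0, -0.0, -2.3]
width: 60.1
tool [ 660.9 -170.8  245.7] [-8.990e+01  1.000e-01 -1.471e+02] w 60.1 t 10.33
d [-0.0875  0.0044 -0.6124] len 0.6186 turn 11.77 q7 -19.0
```

View pics/t8.png

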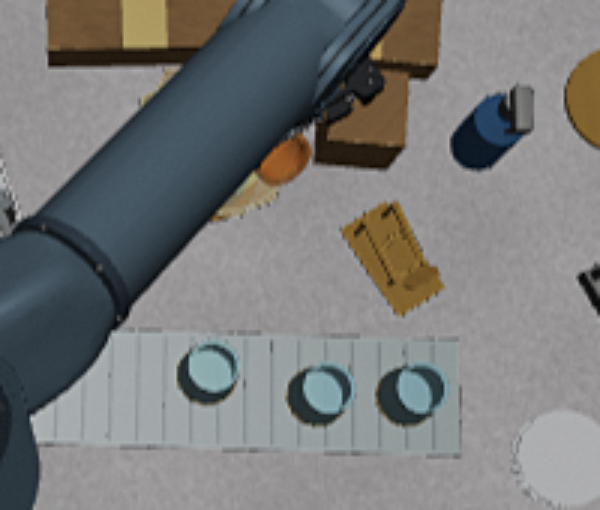

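```bash
python3 -m jog '[[0,0,0,5.9,-1],[0,0,0,5.9,-1],[-0.003,0,-0.02,0,-1],[-0.003,0,-0.035,0,-1],[-0.003,0,-0.04,0,-1],[-0.003,0,-0.04,0,-1],[-0.003,0,-0.04,0,-1],[-0.003,0,-0.04,0,-1]]'; python3 go.py 402 391 240 -158.9
```

```text
time: 11.05
tool_pos: [597.4, 39.3, 240.8]
tcp_rot: [-90.1, -0.2, -158.9]
wrist_force: [1.4, -0.7, -1.3]
width: 60.1
tool [597.4  39.3 240.8] [ -90.1   -0.2 -158.9] w 60.1 t 11.05
d [ 0.0556  0.0015 -0.3985] len 0.4023 turn 0.02 q7 -44.0
```

```bash
python3 -m jog '[[0.005,0,-0.039,0,-1],[0.005,0,-0.039,0,-1],[0.005,0,-0.039,0,-1],[0.005,0,-0.039,0,-1],[0.005,0,-0.039,0,-1],[0.005,0,-0.039,0,-1],[0.005,0,-0.039,0,-1],[0.005,0,-0.039,0,-1]]'; python3 -m jog '[[0.008,0,-0.03,0,-1],[0.007,0,-0.02,0,-1],[0,0,0,0,-1],[0,0,0,0,-1]]'; python3 go.py 402 391 190 -158.9; python3 tilt.py
python3 - <<'E'
from h import *
c=cam('wrist'); save(c,'pics/w9.png')
c=cam('scene'); cv2.imwrite('pics/s9.png',cv2.resize(c['pixels'][130:340,270:520,::-1],None,fx=2.8,fy=2.8))
E
```

```text
time: 11.72
tool_pos: [447.3, 314.9, 241.2]
tcp_rot: [-89.9, -0.2, -158.9]
wrist_force: [0.5, 0.5, -2.4]
width: 60.1
time: 12.05
tool_pos: [416.1, 355.6, 241.3]
tcp_rot: [-89.9, -0.2, -158.7]
wrist_force: [0.4, -1.3, -0.8]
width: 60.3
tool [416.1 355.6 241.3] [ -89.9   -0.2 -158.7] w 60.3 t 12.05
d [ 0.0001  0.0512 -0.0382] len 0.0639 turn 0.21 q7 -79.0
-48 292 up 25.0 med 22.3
-42 450 up 26.1 med 23.7
-36 462 up 29.1 med 26.4
-30 459 up 31.3 med 28.9
-24 483 up 34.2 med 31.6
-18 496 up 37.1 med 34.1
-12 516 up 39.6 med 36.7
-6 529 up 42.1 med 39.2
0 319 up 43.7 med 41.3
12 244 up 50.4 med 47.8
18 543 up 52.6 med 49.5
24 325 up 53.3 med 51.4
```

View pics/w9.png

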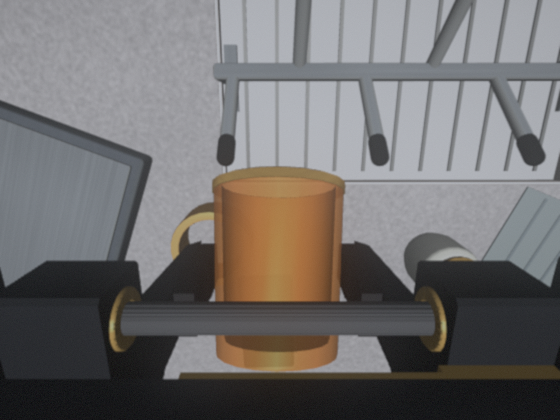

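View pics/s9.png

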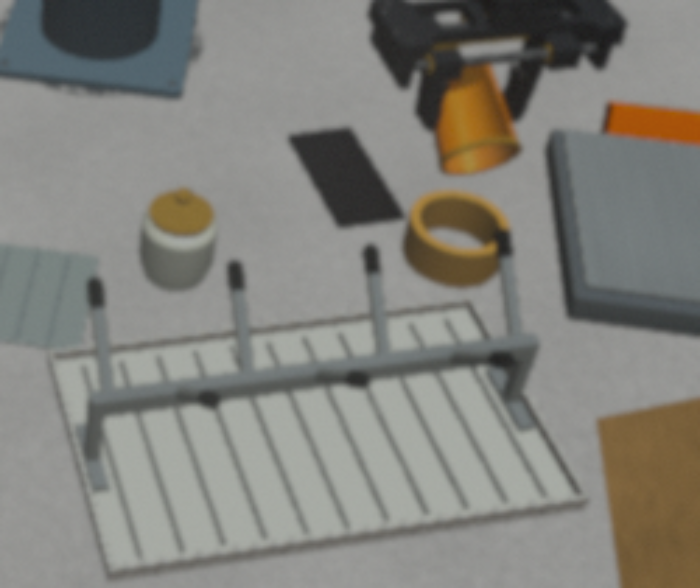

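```bash
cat > tips.py <<'E'
from h import *
c=cam('wrist'); q=cloud(c); o=robot.get_obs(); Rm=R.from_euler('xyz',o['tcp_rot'],degrees=True).as_matrix()
x,y,z=q[...,0],q[...,1],q[...,2]
m=((z>125)&(z<162)&(x>380)&(y>0)&(np.linalg.norm(q[...,:2]-o['tool_pos'][:2],axis=-1)>30)).astype(np.uint8)
n,l,s,ce=cv2.connectedComponentsWithStats(m)
for i in range(1,n):
    if s[i,4]>60:
        p=q[l==i]; print(s[i,4],p.mean(0).round(1),p.max(0).round(0),ce[i].round(0),'tool',((p.mean(0)-o['tool_pos'])@Rm).round(1))
E
python3 tips.py
```

```text
74 [561.8 389.9 126.5] [565. 395. 129.] [301.   3.] tool [-146.7  116.3   17.3]
696 [445.4 407.7 140.8] [461. 418. 152.] [225. 145.] tool [-44.4 102.  -40.9]
724 [487.9 298.2 140.7] [506. 307. 152.] [375. 145.] tool [-44.8 102.2  76.5]
891 [530.5 187.7 139.9] [548. 195. 152.] [526. 145.] tool [-45.1 103.1 194.9]
```

```bash
python3 -m jog '[[0.005,0,-0.02,0,-1],[0.005,0,-0.02,0,-1],[0,0.02,0,0,-1],[0,0.03,0,0,-1],[-0.004,0.02,0,0,-1],[-0.005,0.004,0,0,-1],[0,0,0,0,-1]]'; python3 go.py 402 391 167 -158.9
python3 - <<'E'
from h import *
c=cam('wrist'); save(c,'pics/w10.png')
c=cam('scene'); cv2.imwrite('pics/s10.png',cv2.resize(c['pixels'][130:340,270:520,::-1],None,fx=2.8,fy=2.8))
E
```

```text
time: 12.83
tool_pos: [403.8, 391.1, 168.6]
tcp_rot: [-89.9, -0.1, -159.0]
wrist_force: [-0.2, -0.1, -0.7]
width: 59.8
tool [403.8 391.1 168.6] [-8.99e+01 -1.00e-01 -1.59e+02] w 59.8 t 12.83
d [ 0.0017  0.0016 -0.0005] len 0.0024 turn -0.08 q7 -79.0
```

View pics/w10.png

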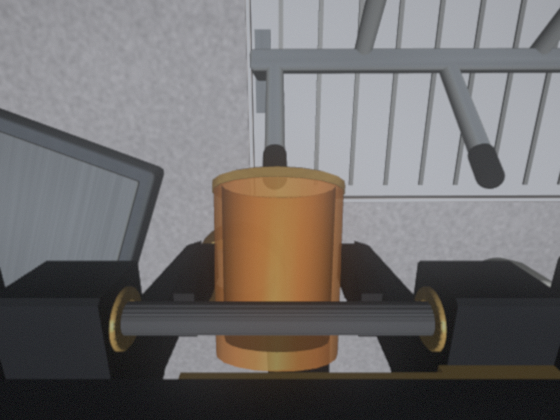

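View pics/s10.png

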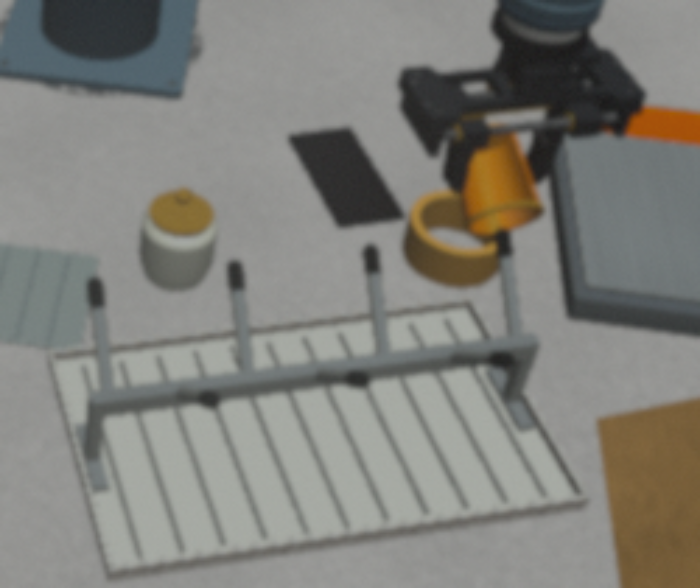

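```bash
python3 -m jog '[[-0.006,0.005,0,0,-1],[-0.006,0.005,0,0,-1],[-0.006,0.005,0,0,-1],[0,0,0,0,-1]]'; python3 -m jog '[[-0.005,0.005,0,0,-1],[-0.005,0.005,0,0,-1],[0,0,0,0,-1]]';python3 -m jog '[[-0.005,0.005,0,0,-1],[-0.005,0.005,0,0,-1],[0,0,0,0,-1]]'
python3 - <<'E'
from h import *
c=cam('wrist'); save(c,'pics/w11.png')
E
```

```text
time: 13.27
tool_pos: [420.5, 399.1, 153.7]
tcp_rot: [-90.0, 0.0, -158.9]
wrist_force: [0.7, -0.5, -1.6]
width: 60.0
time: 13.52
tool_pos: [429.3, 402.4, 143.4]
tcp_rot: [-90.0, -0.0, -158.9]
wrist_force: [-0.2, 0.1, -1.4]
width: 60.0
time: 13.77
tool_pos: [438.7, 406.1, 133.4]
tcp_rot: [-90.0, -0.0, -158.9]
wrist_force: [-0.8, -0.1, -2.0]
width: 59.9
```

View pics/w11.png

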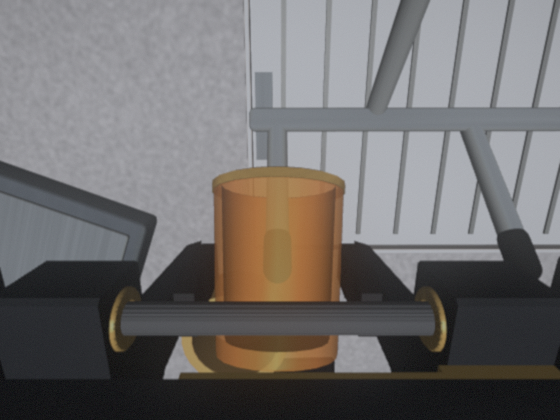

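```bash
python3 -m jog '[[-0.005,0.005,0,0,-1],[-0.005,0.005,0,0,-1],[0,0,0,0,-1]]';python3 -m jog '[[-0.004,0.004,0,0,-1],[0,0,0,0,-1]]';python3 -m jog '[[-0.004,0.004,0,0,-1],[0,0,0,0,-1]]'
```

```text
time: 14.07
tool_pos: [448.0, 409.7, 123.4]
tcp_rot: [-90.0, -0.0, -158.8]
wrist_force: [-0.2, -0.0, -1.2]
width: 60.0
time: 14.23
tool_pos: [451.6, 411.0, 119.7]
tcp_rot: [-90.0, -0.0, -158.9]
wrist_force: [-0.9, 0.5, -2.3]
width: 60.2
time: 14.4
tool_pos: [455.3, 412.6, 115.8]
tcp_rot: [-90.0, -0.0, -158.9]
wrist_force: [0.1, -0.2, -1.8]
width: 60.0
```

```bash
python3 -m jog '[[-0.004,0.004,0,0,-1],[0,0,0,0,-1]]';python3 -m jog '[[-0.003,0.003,0,0,-1],[0,0,0,0,-1]]';python3 -m jog '[[-0.003,0.003,0,0,-1],[0,0,0,0,-1]]'; python3 tilt.py;  python3 - <<'E'
from h import *
c=cam('wrist'); save(c,'pics/w12.png')
E
```

```text
time: 14.57
tool_pos: [456.2, 413.1, 112.0]
tcp_rot: [-90.1, -0.4, -158.8]
wrist_force: [-10.1, -4.2, 11.9]
width: 59.9
time: 14.73
tool_pos: [456.1, 413.1, 109.3]
tcp_rot: [-90.1, -0.8, -158.8]
wrist_force: [-21.0, -7.8, 24.0]
width: 60.4
time: 14.9
tool_pos: [456.9, 413.6, 106.6]
tcp_rot: [-90.2, -1.1, -158.8]
wrist_force: [-28.0, -11.8, 29.8]
width: 60.5
-54 199 up -18.3 med -21.5
-48 266 up 17.5 med -19.2
-42 685 up 20.4 med 16.3
-36 473 up 24.6 med 20.8
-30 480 up 28.1 med 24.7
-24 492 up 32.5 med 28.6
-18 513 up 36.2 med 32.6
-12 567 up 40.7 med 36.4
-6 583 up 44.3 med 40.5
0 243 up 45.3 med 43.0
6 1 up 51.6 med 51.6
12 610 up 55.7 med 52.3
18 596 up 58.3 med 55.7
24 2 up 56.0 med 55.9
```

View pics/w12.png

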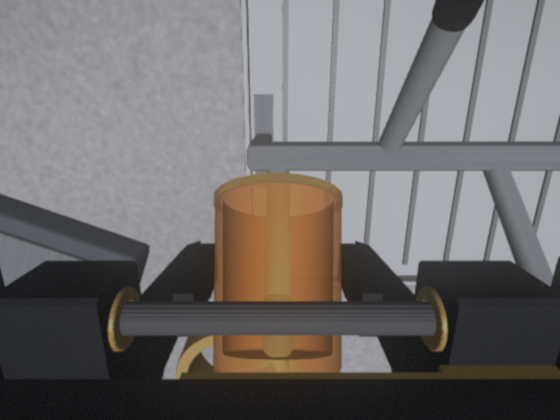

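```bash
python3 -m jog '[[0.005,-0.005,0,0,-1],[0,0,0,0,-1]]'; python3 -m jog '[[0,0,0,0,1],[0,0,0,0,1],[0,0,0,0,1],[0,0,0,0,1],[0,0,0,0,1],[0,0,0,0,1]]'
python3 - <<'E'
from h import *
c=cam('wrist'); save(c,'pics/w13.png')
c=cam('scene'); cv2.imwrite('pics/s13.png',cv2.resize(c['pixels'][130:340,270:520,::-1],None,fx=2.8,fy=2.8))
E
```

```text
time: 15.17
tool_pos: [459.3, 414.4, 112.0]
tcp_rot: [-90.0, 0.0, -158.9]
wrist_force: [0.3, 0.0, -1.7]
width: 60.5
time: 15.67
tool_pos: [459.9, 414.2, 111.2]
tcp_rot: [-90.0, 0.0, -158.9]
wrist_force: [-0.3, -0.3, 0.0]
width: 88.1
```

View pics/w13.png

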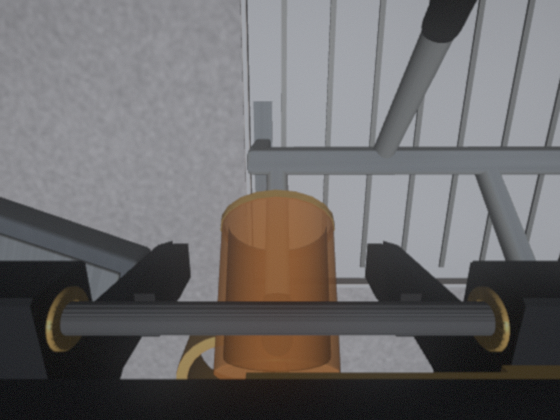

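View pics/s13.png

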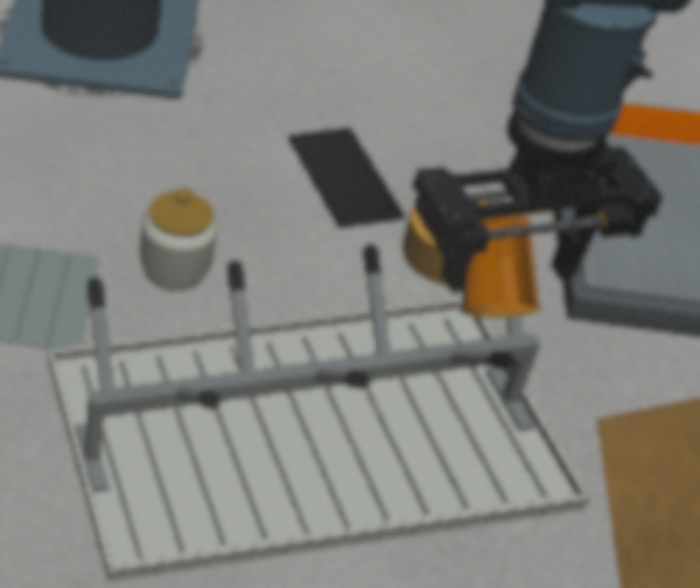

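```bash
python3 -m jog '[[0,-0.02,0,0,1],[0,-0.035,0,0,1],[0,-0.035,0,0,1],[0,-0.03,0,0,1],[0,0,0.02,0,1],[0,0,0.03,0,1],[0,0,0.03,0,1],[0,0,0.03,0,1]]'
python3 - <<'E'
from h import *
c=cam('wrist'); save(c,'pics/w14.png')
c=cam('scene'); cv2.imwrite('pics/s14.png',cv2.resize(c['pixels'][130:340,270:520,::-1],None,fx=2.8,fy=2.8))
E
python3 meas.py | head -3;  python3 go.py 461.3 -142.2 230 -158.9
```

```text
time: 16.43
tool_pos: [499.5, 310.7, 231.5]
tcp_rot: [-90.0, 0.0, -158.8]
wrist_force: [0.9, 0.4, -0.4]
width: 88.1
tumbler 248 [ 461.2 -142.1   81.3] circ 461.9 -142.6 28.5
tumbler 252 [ 442.  -264.4   81.4] circ 442.6 -264.9 28.7
tumbler 252 [ 445.  -363.4   81.3] circ 445.7 -364.0 28.8
tool [500.4 308.9 231.9] [ -90.     0.  -159.2] w 88.1 t 16.58
d [0.197  0.0018 0.4077] len 0.4528 turn -0.26 q7 -71.0
```

View pics/s14.png

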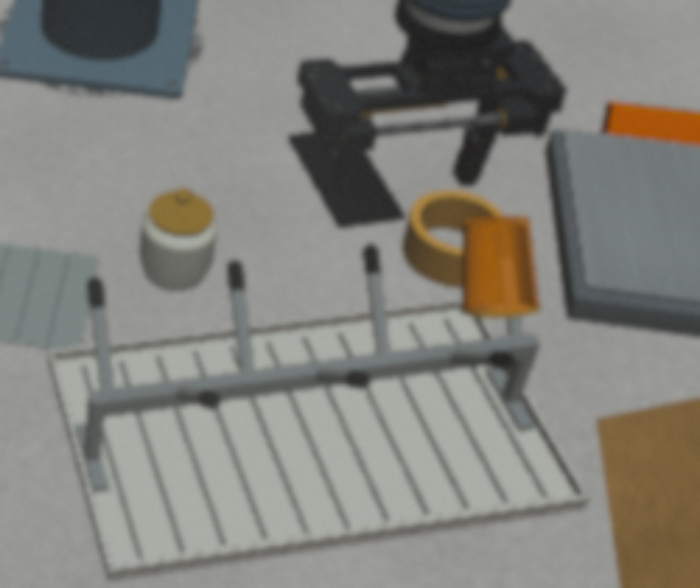

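```bash
python3 -m jog '[[0.018,0,0.037,0,1],[0.018,0,0.037,0,1],[0.018,0,0.037,0,1],[0.018,0,0.037,0,1],[0.018,0,0.037,0,1],[0.018,0,0.037,0,1],[0.018,0,0.037,0,1],[0.018,0,0.037,0,1]]';  python3 -m jog '[[0.018,0,0.037,0,1],[0.018,0,0.037,0,1],[0.01,0,0.025,0,1],[0,0,0,0,1]]'; python3 go.py 461.3 -142.2 130 -158.9
python3 - <<'E'
from h import *
c=cam('wrist'); save(c,'pics/w15.png')
E
```

```text
time: 17.25
tool_pos: [471.7, -16.8, 231.5]
tcp_rot: [-90.0, 0.0, -158.7]
wrist_force: [0.1, -0.5, -0.3]
width: 87.6
time: 17.58
tool_pos: [464.2, -130.7, 232.3]
tcp_rot: [-89.8, 0.1, -159.3]
wrist_force: [0.3, 0.5, 0.2]
width: 88.4
tool [ 464.2 -130.7  232.3] [-8.980e+01  1.000e-01 -1.593e+02] w 88.4 t 17.58
d [0.0069 0.1023 0.0095] len 0.103 turn -0.39 q7 -30.0
```

View pics/w15.png

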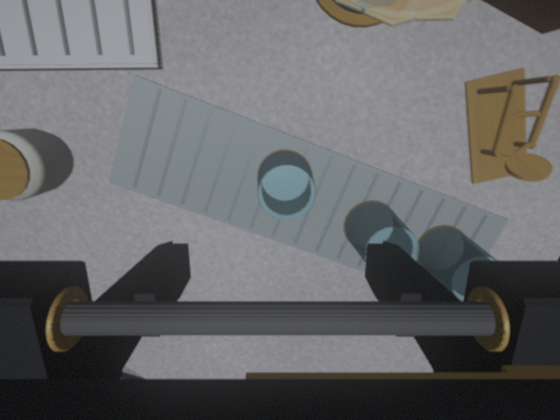

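```bash
python3 -m jog '[[0.004,0.03,0.005,0,1],[0.003,0.035,0.004,0,1],[0,0.037,0,0,1],[0,0,0,0,1],[0,0,0,0,1]]'; python3 go.py 461.3 -142.2 45 -158.9
python3 - <<'E'
from h import *
c=cam('wrist'); save(c,'pics/w16.png')
E
```

```text
time: 18.05
tool_pos: [460.7, -134.5, 128.7]
tcp_rot: [-90.1, -0.2, -158.8]
wrist_force: [-0.6, -0.7, 1.1]
width: 88.0
tool [ 460.7 -134.5  128.7] [ -90.1   -0.2 -158.8] w 88.0 t 18.05
d [0.002  0.0837 0.0075] len 0.084 turn 0.14 q7 -20.0
```

View pics/w16.png

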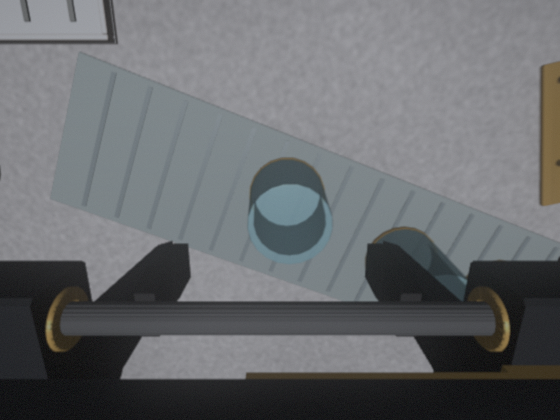

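```bash
python3 - <<'E'
from h import *
c=cam('wrist'); print(ray(c,290,222,83)); q=cloud(c); m=(q[...,2]>72)&(q[...,2]<92)&(abs(q[...,0]-461)<40)&(abs(q[...,1]+142)<40); p=q[m]; print(len(p),p.mean(0), cv2.minEnclosingCircle(p[:,:2].astype(np.float32)))
E
python3 -m jog '[[0,0,0.004,0,1],[0,0.02,0.003,0,1],[0,0.03,0,0,1],[0,0.025,0,0,1],[0,0.008,0,0,1],[0,0,0,0,1]]'; python3 go.py 461.3 -142.2 45 -158.9
```

```text
[ 465.33822173 -143.10337013   83.        ]
5575 [ 464.44683678 -141.32180532   83.24376936] ((462.5621032714844, -141.98895263671875), 28.50731086730957)
time: 18.65
tool_pos: [463.9, -142.6, 46.2]
tcp_rot: [-90.0, -0.0, -158.8]
wrist_force: [-0.9, 0.5, 0.0]
width: 87.9
tool [ 463.9 -142.6   46.2] [ -90.    -0.  -158.8] w 87.9 t 18.65
d [ 0.0023  0.0012 -0.0013] len 0.0029 turn 0.06 q7 -12.0
```

```bash
python3 -m jog '[[0,0,0,0,-1],[0,0,0,0,-1],[0,0,0,0,-1],[0,0,0,0,-1],[0,0,0,0,-1],[0,0,0,0,-1],[0,0,0,0,-1],[0,0,0,0,-1]]'; python3 -m jog '[[0,-0.01,0,0,-1],[0,-0.025,0,0,-1],[0,-0.035,0,0,-1],[0,-0.035,0,0,-1],[0,-0.035,0,0,-1],[0,-0.035,0,0,-1],[0,-0.01,0,0,-1],[0,0,0,0,-1]]'; python3 go.py 488.5 295.7 235 -158.9
```

```text
time: 19.32
tool_pos: [464.5, -142.3, 47.3]
tcp_rot: [-90.0, 0.1, -158.8]
wrist_force: [-1.1, 1.8, 7.5]
width: 60.7
time: 19.98
tool_pos: [465.2, -143.1, 233.8]
tcp_rot: [-89.9, 0.3, -158.9]
wrist_force: [0.6, 0.0, -2.8]
width: 61.4
tool [ 465.2 -143.1  233.8] [ -89.9    0.3 -158.9] w 61.4 t 19.98
d [-0.18   -0.001  -0.4008] len 0.4394 turn 0.05 q7 -28.0
```

```bash
python3 -m jog '[[-0.008,0,-0.02,0,-1],[-0.016,0,-0.036,0,-1],[-0.016,0,-0.036,0,-1],[-0.016,0,-0.036,0,-1],[-0.016,0,-0.036,0,-1],[-0.016,0,-0.036,0,-1],[-0.016,0,-0.036,0,-1],[-0.016,0,-0.036,0,-1]]';  python3 -m jog '[[-0.016,0,-0.036,0,-1],[-0.016,0,-0.036,0,-1],[-0.016,0,-0.03,0,-1],[-0.008,0,-0.02,0,-1],[0,0,0,0,-1],[0,0,0,0,-1]]'; python3 go.py 489.5 297.6 230 -158.9; python3 tips.py
python3 - <<'E'
from h import *
c=cam('wrist'); save(c,'pics/w17.png')
E
```

```text
time: 20.65
tool_pos: [476.1, 156.1, 229.7]
tcp_rot: [-90.0, -0.2, -158.9]
wrist_force: [1.5, 0.1, -0.7]
width: 61.6
time: 21.15
tool_pos: [484.6, 288.7, 229.2]
tcp_rot: [-89.9, -0.2, -158.7]
wrist_force: [0.1, -1.0, -1.4]
width: 61.4
tool [484.6 288.7 229.2] [ -89.9   -0.2 -158.7] w 61.4 t 21.15
d [-0.0078 -0.0008 -0.0065] len 0.0102 turn 0.17 q7 -72.0
1103 [576.8 393.9 140.9] [592. 405. 152.] [181.  27.] tool [-124.3   88.5  -66.7]
1097 [619.4 284.4 140.9] [635. 294. 152.] [356.  27.] tool [-124.6   88.6   50.7]
1328 [662.6 174.5 140.2] [678. 183. 153.] [531.  27.] tool [-125.3   89.5  168.9]
5810 [442.2 400.6 145. ] [474. 435. 162.] [120. 204.] tool [  -1.2   84.5 -121.5]
809 [531.7 187.  140.1] [549. 195. 152.] [421. 196.] tool [ -7.7  89.8 110.1]
```

View pics/w17.png

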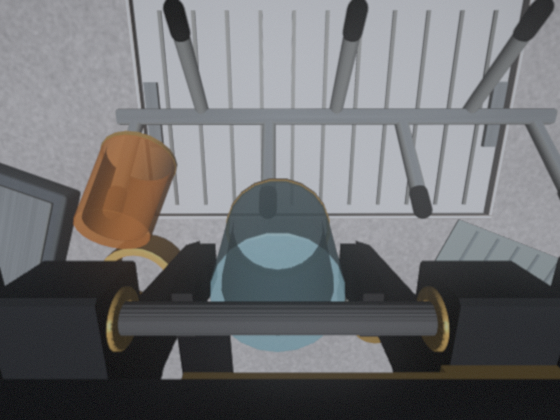

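```bash
python3 -m jog '[[-0.005,0,-0.004,0,-1],[-0.004,0.015,-0.0035,0,-1],[0,0.02,0,0,-1],[0,0.02,0,0,-1],[0,0.01,0,0,-1],[0,0,0,0,-1]]'
python3 - <<'E'
from h import *
c=cam('wrist'); save(c,'pics/w18.png')
c=cam('scene'); cv2.imwrite('pics/s18.png',cv2.resize(c['pixels'][130:340,270:520,::-1],None,fx=2.8,fy=2.8))
E
```

```text
time: 21.75
tool_pos: [490.1, 297.7, 163.6]
tcp_rot: [-90.0, -0.2, -158.9]
wrist_force: [-0.5, 0.1, -1.1]
width: 61.2
```

View pics/w18.png

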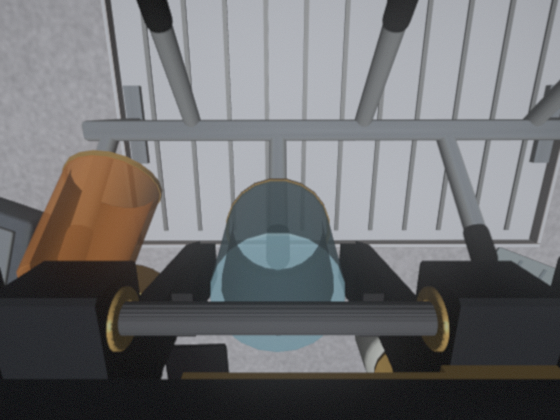

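View pics/s18.png

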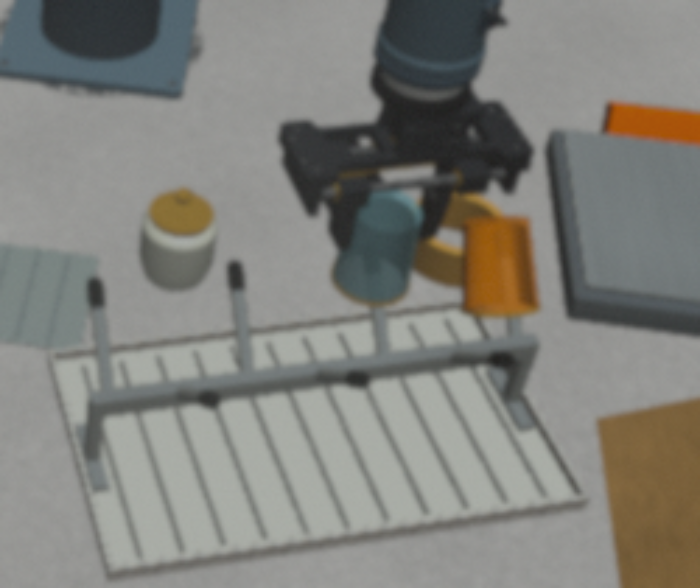

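```bash
python3 -m jog '[[0,0.004,0,0,-1],[0,0.004,0,0,-1],[0,0,0,0,-1]]';python3 -m jog '[[0,0.004,0,0,-1],[0,0,0,0,-1]]';python3 -m jog '[[0,0.004,0,0,-1],[0,0,0,0,-1]]'
```

```text
time: 22.1
tool_pos: [491.5, 298.6, 158.2]
tcp_rot: [-90.0, 0.0, -158.8]
wrist_force: [-0.8, -0.3, -1.9]
width: 61.2
time: 22.27
tool_pos: [491.7, 298.7, 154.1]
tcp_rot: [-90.0, 0.0, -158.8]
wrist_force: [0.5, 0.9, -1.3]
width: 61.0
time: 22.43
tool_pos: [492.2, 299.0, 150.2]
tcp_rot: [-90.0, 0.1, -158.8]
wrist_force: [2.4, 0.7, -1.7]
width: 61.1
```

```bash
python3 -m jog '[[-0.001,0.004,0,0,-1],[0,0,0,0,-1]]';python3 -m jog '[[-0.001,0.004,0,0,-1],[0,0,0,0,-1]]';python3 -m jog '[[-0.001,0.004,0,0,-1],[0,0,0,0,-1]]'; python3 tilt.py
```

```text
time: 22.6
tool_pos: [493.1, 299.4, 146.1]
tcp_rot: [-90.0, 0.1, -158.8]
wrist_force: [2.0, 1.8, -1.4]
width: 61.3
time: 22.77
tool_pos: [493.7, 299.5, 141.9]
tcp_rot: [-90.0, 0.0, -158.8]
wrist_force: [2.6, 1.0, -1.5]
width: 61.2
time: 22.93
tool_pos: [494.4, 299.6, 137.7]
tcp_rot: [-90.0, 0.0, -158.9]
wrist_force: [2.8, 1.5, -0.6]
width: 61.2
-60 91 up -50.2 med -52.8
-54 189 up -49.6 med -51.3
-48 186 up -46.1 med -50.6
-42 256 up -31.6 med -44.1
-36 416 up -7.9 med -20.6
-30 630 up 17.0 med 4.0
-24 986 up 41.3 med 28.6
-18 458 up 42.3 med 40.1
-12 397 up 40.5 med 39.1
-6 373 up 39.5 med 38.1
0 332 up 38.8 med 37.0
6 84 up 37.4 med 36.3
24 136 up 34.0 med 32.5
30 247 up 33.2 med 31.6
36 12 up 30.7 med 30.5
```

```bash
python3 -m jog '[[-0.002,0.004,0,0,-1],[0,0,0,0,-1]]';python3 -m jog '[[-0.002,0.004,0,0,-1],[0,0,0,0,-1]]';python3 -m jog '[[-0.002,0.004,0,0,-1],[0,0,0,0,-1]]'; python3 tilt.py
```

```text
time: 23.15
tool_pos: [496.4, 300.3, 133.8]
tcp_rot: [-90.0, 0.0, -158.9]
wrist_force: [2.5, 1.9, -1.6]
width: 61.1
time: 23.32
tool_pos: [498.3, 301.1, 129.7]
tcp_rot: [-90.0, 0.0, -158.9]
wrist_force: [3.1, 1.6, -1.5]
width: 61.0
time: 23.48
tool_pos: [500.0, 301.7, 125.7]
tcp_rot: [-90.0, -0.0, -158.9]
wrist_force: [2.7, 1.7, -1.4]
width: 61.0
-54 137 up -38.4 med -40.9
-48 206 up -37.1 med -39.2
-42 323 up -19.9 med -29.2
-36 428 up -0.9 med -11.1
-30 587 up 18.3 med 7.5
-24 820 up 36.5 med 26.2
-18 673 up 43.5 med 40.6
-12 372 up 42.4 med 40.7
-6 361 up 40.8 med 39.1
0 320 up 39.0 med 37.5
6 72 up 37.5 med 36.5
24 78 up 32.2 med 30.9
30 237 up 31.7 med 29.8
36 44 up 29.7 med 28.7
```

```bash
python3 - <<'E'
from h import *
c=cam('wrist'); save(c,'pics/w19.png')
c=cam('scene'); cv2.imwrite('pics/s19.png',cv2.resize(c['pixels'][180:300,330:480,::-1],None,fx=5,fy=5,interpolation=cv2.INTER_CUBIC))
E
python3 tips.py
```

```text
2274 [573.  391.8 136.9] [584. 402. 149.] [131.  30.] tool [-100.6  -10.8  -57.7]
2261 [615.  283.6 136.8] [625. 292. 149.] [425.  30.] tool [-100.8  -10.6   58.3]
989 [526.5 306.9 129.3] [533. 332. 137.] [287. 205.] tool [-26.7  -3.1   4.7]
3385 [464.2 411.1 133.9] [475. 435. 150.] [ 40. 248.] tool [  -6.1   -7.8 -115. ]
1531 [492.6 336.4 149.5] [497. 348. 162.] [197. 264.] tool [ -5.7 -23.4 -35.1]
1588 [517.7 270.5 149.3] [526. 276. 162.] [358. 265.] tool [ -5.3 -23.2  35.5]
432 [543.3 190.8 128.5] [549. 196. 135.] [511. 254.] tool [ -0.5  -2.3 119. ]
514 [472.  290.7 155.9] [485. 311. 159.] [277. 342.] tool [ 30.  -29.7   0.2]
```

View pics/w19.png

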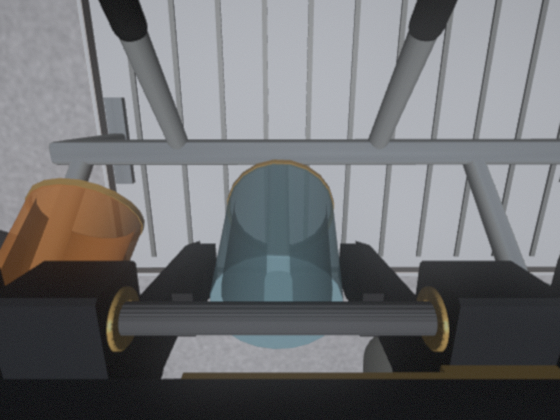

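View pics/s19.png

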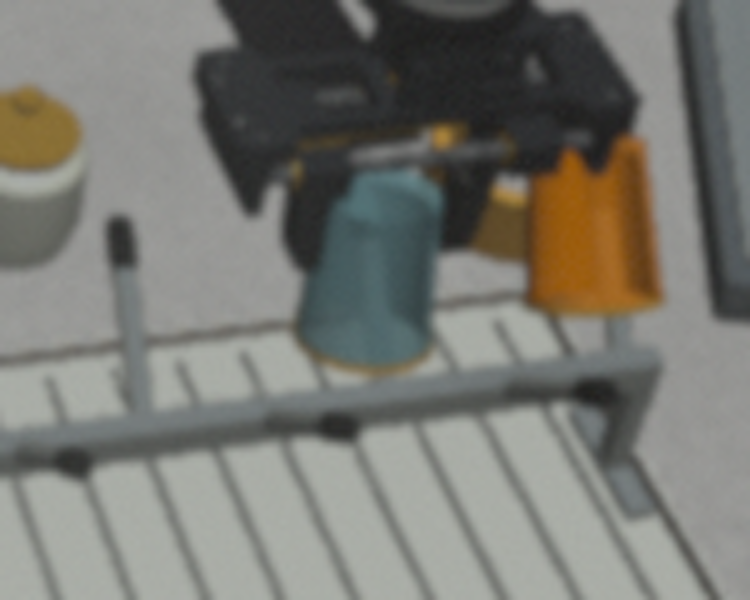

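```bash
python3 -m jog '[[0,0.004,0,0,-1],[0,0,0,0,-1]]';python3 -m jog '[[0,0.004,0,0,-1],[0,0,0,0,-1]]';python3 -m jog '[[0,0.003,0,0,-1],[0,0,0,0,-1]]'; python3 tilt.py
```

```text
time: 23.85
tool_pos: [499.7, 301.6, 124.2]
tcp_rot: [-90.1, -0.1, -158.9]
wrist_force: [-6.5, -0.1, 21.5]
width: 60.9
time: 24.02
tool_pos: [501.2, 302.1, 122.3]
tcp_rot: [-90.2, 0.1, -158.9]
wrist_force: [-7.5, -0.5, 34.7]
width: 61.3
time: 24.18
tool_pos: [502.3, 302.0, 120.5]
tcp_rot: [-90.2, 0.2, -158.9]
wrist_force: [-9.8, -2.8, 44.3]
width: 61.5
-54 2 up -46.1 med -46.2
-48 268 up -32.3 med -34.9
-42 286 up -21.1 med -29.4
-36 425 up -2.0 med -13.1
-30 581 up 18.3 med 6.2
-24 823 up 37.2 med 25.6
-18 866 up 47.4 med 42.0
-12 411 up 46.7 med 45.0
-6 378 up 44.8 med 43.4
0 228 up 43.7 med 42.0
18 27 up 37.9 med 37.1
24 253 up 37.8 med 36.0
30 249 up 36.2 med 34.6
36 93 up 34.3 med 33.3
```

```bash
python3 -m jog '[[0,-0.004,0,0,-1],[0,-0.004,0,0,-1],[0,0,0,0,-1]]'; python3 -m jog '[[0,0,0,0,1],[0,0,0,0,1],[0,0,0,0,1],[0,0,0,0,1],[0,0,0,0,1],[0,0,0,0,1]]'
python3 - <<'E'
from h import *
c=cam('wrist'); save(c,'pics/w20.png')
c=cam('scene'); cv2.imwrite('pics/s20.png',cv2.resize(c['pixels'][180:300,330:480,::-1],None,fx=5,fy=5,interpolation=cv2.INTER_CUBIC))
E
```

```text
time: 24.48
tool_pos: [499.5, 301.5, 123.6]
tcp_rot: [-90.0, -0.0, -158.9]
wrist_force: [0.6, 0.6, -0.0]
width: 61.2
time: 24.98
tool_pos: [499.9, 301.7, 123.1]
tcp_rot: [-90.0, -0.0, -158.9]
wrist_force: [-0.5, -0.6, 0.1]
width: 88.0
```

View pics/w20.png

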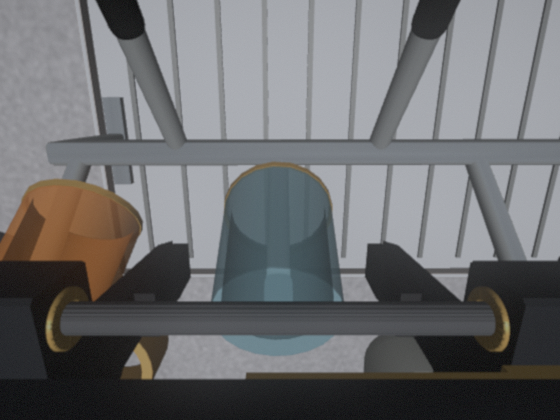

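View pics/s20.png

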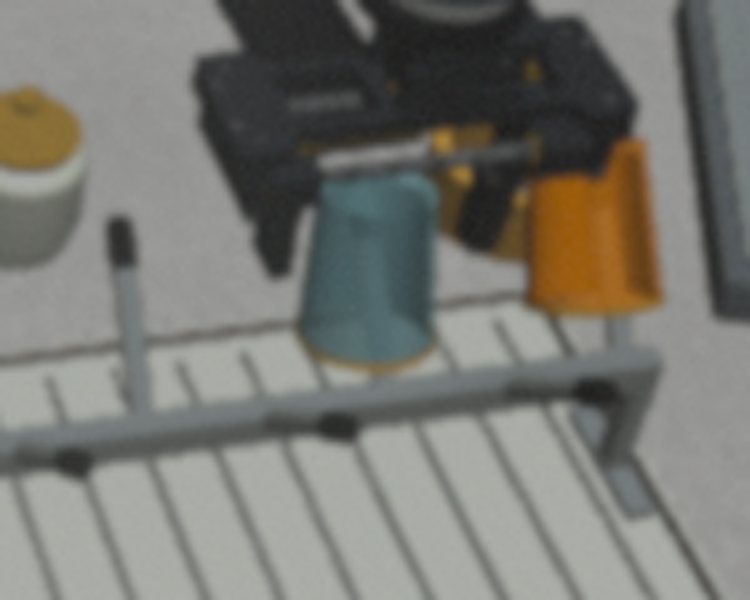

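```bash
python3 -m jog '[[0,-0.015,0,0,1],[0,-0.03,0,0,1],[0,-0.035,0,0,1],[0,-0.03,0,0,1],[0,0,0.02,0,1],[0,0,0.035,0,1],[0,0,0.035,0,1],[0,0,0.035,0,1]]';python3 -m jog '[[0,0,0.02,0,1],[0.02,0,0,0,1],[0.02,0,0,0,1],[0,0,0,0,1]]'
cat > hang.py <<'E'
from h import *
import sys
# foot disc of hung tumblers from top-view depth: points in rack coords (x' along rack x from bar, y' along bar)
C=np.array([564.2,260.6]); a=np.radians(21.1); X=np.array([np.cos(a),np.sin(a)]); Y=np.array([-X[1],X[0]])
c=cam('top'); q=cloud(c); 
xr=(q[...,:2]-C)@X; yr=(q[...,:2]-C)@Y; z=q[...,2]
for y0 in map(float,sys.argv[1:]):
    print('peg y',y0)
    for lo in range(-110,30,8):
        k=(abs(yr-y0)<8)&(xr>lo)&(xr<=lo+8)&(z>50)
        if k.sum(): print('  x',lo+4,'n',k.sum(),'z med',np.median(z[k]).round(1),'max',z[k].max().round(1))
    k=(abs(yr-y0)<45)&(xr<-50)&(z>110); print('  y range',yr[k].min().round(1),yr[k].max().round(1), 'mean y of foot',yr[k].mean().round(1))
E
python3 hang.py 180 60
python3 - <<'E'
from h import *
c=cam('wrist'); save(c,'pics/w21.png')
E
```

```text
time: 25.75
tool_pos: [545.5, 184.0, 234.7]
tcp_rot: [-90.0, 0.1, -158.8]
wrist_force: [0.7, -0.2, -0.1]
width: 87.7
time: 26.08
tool_pos: [512.5, 149.6, 233.9]
tcp_rot: [-90.1, -0.1, -159.1]
wrist_force: [0.8, -0.8, -0.2]
width: 88.2
peg y 180.0
  x -106 n 5 z med 132.2 max 134.9
  x -98 n 18 z med 135.1 max 145.2
  x -90 n 16 z med 140.6 max 147.6
  x -82 n 16 z med 148.6 max 153.1
  x -74 n 15 z med 154.6 max 159.2
  x -66 n 16 z med 159.5 max 163.4
  x -58 n 10 z med 158.0 max 162.4
  x -50 n 11 z med 150.2 max 154.5
  x -42 n 9 z med 139.1 max 146.5
  x -34 n 9 z med 130.8 max 136.3
  x -26 n 10 z med 121.1 max 127.8
  x -18 n 10 z med 110.4 max 114.1
  x -10 n 6 z med 101.2 max 106.5
  x -2 n 12 z med 84.7 max 90.2
  x 6 n 8 z med 83.8 max 88.7
  y range 135.1 207.7 mean y of foot 167.2
peg y 60.0
  x -34 n 1 z med 169.9 max 169.9
  x -10 n 1 z med 119.7 max 119.7
  x -2 n 1 z med 84.6 max 84.6
  x 6 n 3 z med 86.0 max 87.0
  y range 15.0 105.0 mean y of foot 60.0
```

View pics/w21.png

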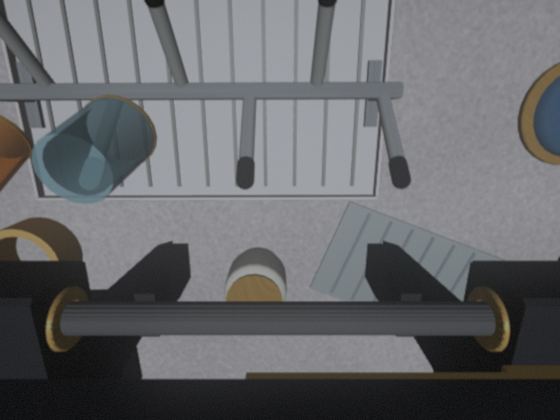

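```bash
python3 go.py 444 -264.5 230 -158.9; python3 -m jog '[[0.018,0,0.034,0,1],[0.018,0,0.034,0,1],[0.018,0,0.034,0,1],[0.018,0,0.034,0,1],[0.018,0,0.034,0,1],[0.018,0,0.034,0,1],[0.018,0,0.034,0,1],[0.018,0,0.034,0,1]]'; python3 go.py 444 -264.5 230 -158.9; python3 hang.py 60;python3 meas.py | head -3
```

```text
tool [515.  152.3 234.3] [-9.010e+01  1.000e-01 -1.589e+02] w 87.9 t 26.18
d [0.2165 0.0037 0.3631] len 0.4228 turn 0.03 q7 -59.0
time: 26.85
tool_pos: [479.6, -155.2, 234.1]
tcp_rot: [-89.9, 0.1, -158.8]
wrist_force: [0.5, -0.0, 0.6]
width: 88.2
tool [ 479.6 -155.2  234.1] [-8.990e+01  1.000e-01 -1.588e+02] w 88.2 t 26.85
d [0.0728 0.0041 0.089 ] len 0.115 turn 0.12 q7 -27.0
peg y 60.0
  x -82 n 7 z med 150.4 max 157.8
  x -74 n 16 z med 153.3 max 158.3
  x -66 n 15 z med 156.0 max 163.0
  x -58 n 13 z med 159.3 max 164.4
  x -50 n 16 z med 159.5 max 164.1
  x -42 n 15 z med 162.5 max 170.3
  x -34 n 12 z med 166.5 max 172.2
  x -26 n 5 z med 160.7 max 163.9
  x -18 n 2 z med 129.4 max 136.4
  x -10 n 5 z med 118.1 max 122.6
  x -2 n 5 z med 87.8 max 98.3
  x 6 n 11 z med 85.6 max 90.5
  y range 15.0 87.9 mean y of foot 34.9
tumbler 247 [ 442.1 -264.8   81.3] circ 441.6 -265.1 29.0
tumbler 258 [ 445.  -363.    81.3] circ 445.6 -364.2 29.0
bar dir 72.96699 615.621 332.50165 846
```

```bash
python3 -m jog '[[0.025,0,0.03,0,1],[0.025,0,0.03,0,1],[0.02,0.02,0.025,0,1],[0,0.04,0,0,1],[0,0.038,0,0,1],[0,0,0,0,1],[0,0,0,0,1]]'
cat > near.py <<'E'
import sys
from h import *
x0,y0=map(float,sys.argv[1:3]); c=cam('wrist'); q=cloud(c); m=(q[...,2]>74)&(q[...,2]<92)&(abs(q[...,0]-x0)<45)&(abs(q[...,1]-y0)<45); p=q[m]; print(len(p),p.mean(0).round(1), cv2.minEnclosingCircle(p[:,:2].astype(np.float32)))
save(c,'pics/near%s.png'%sys.argv[3])
E
python3 near.py 443 -264 2; python3 go.py 443.5 -264 45 -158.9
```

```text
time: 27.53
tool_pos: [444.1, -257.5, 135.0]
tcp_rot: [-90.1, -0.1, -158.8]
wrist_force: [-0.4, -0.5, 0.6]
width: 88.3
5252 [ 444.2 -264.4   83.3] ((442.5644836425781, -265.0519714355469), 28.40831756591797)
tool [ 445.2 -258.3  136.5] [ -90.     0.  -158.8] w 87.9 t 27.58
d [0.0036 0.0915 0.0047] len 0.0917 turn 0.09 q7 -8.0
```

View pics/near2.png

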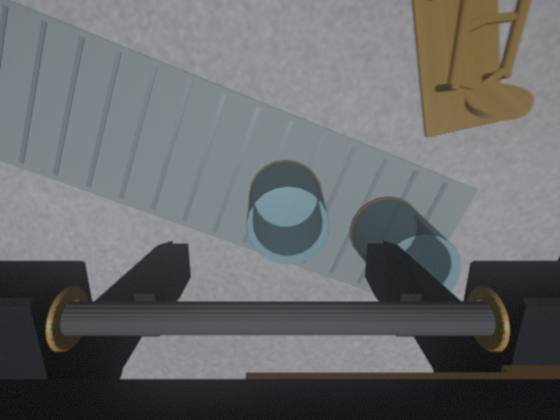

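```bash
python3 -m jog '[[0.001,0.02,0.003,0,1],[0.001,0.03,0.003,0,1],[0,0.028,0,0,1],[0,0.006,0,0,1],[0,0,0,0,1],[0,0,0,0,1]]'; python3 go.py 443.5 -264 50 -158.9
```

```text
time: 28.08
tool_pos: [446.0, -265.0, 53.4]
tcp_rot: [-89.9, 0.1, -158.8]
wrist_force: [0.2, -0.6, -0.1]
width: 88.1
tool [ 446.  -265.    53.4] [-8.990e+01  1.000e-01 -1.588e+02] w 88.1 t 28.08
d [ 0.002   0.0034 -0.0018] len 0.0043 turn 0.08 q7 -2.0
```

```bash
python3 -m jog '[[0.001,0.004,-0.001,0,1],[0,0,0,0,-1],[0,0,0,0,-1],[0,0,0,0,-1],[0,0,0,0,-1],[0,0,0,0,-1],[0,0,0,0,-1],[0,0,0,0,-1]]'; python3 -m jog '[[0,0,0,0,-1],[0,0,0,0,-1],[0,-0.015,0,0,-1],[0,-0.03,0,0,-1],[0,-0.04,0,0,-1],[0,-0.04,0,0,-1],[0,-0.04,0,0,-1],[0,-0.02,0,0,-1]]'; python3 go.py 530.5 183 232 -158.9
```

```text
time: 28.75
tool_pos: [443.5, -264.1, 47.7]
tcp_rot: [-90.0, 0.0, -158.9]
wrist_force: [-0.5, -0.2, 4.5]
width: 60.3
time: 29.42
tool_pos: [443.5, -264.9, 235.7]
tcp_rot: [-89.9, 0.1, -158.9]
wrist_force: [1.8, -1.9, -1.5]
width: 60.1
tool [ 443.5 -264.9  235.7] [-8.990e+01  1.000e-01 -1.589e+02] w 60.1 t 29.42
d [-0.2423  0.0034 -0.3866] len 0.4562 turn -0.01 q7 -15.0
```

```bash
python3 -m jog '[[-0.01,0,-0.018,0,-1],[-0.019,0,-0.031,0,-1],[-0.02,0,-0.032,0,-1],[-0.02,0,-0.032,0,-1],[-0.02,0,-0.032,0,-1],[-0.02,0,-0.032,0,-1],[-0.02,0,-0.032,0,-1],[-0.02,0,-0.032,0,-1]]'; python3 -m jog '[[-0.02,0,-0.032,0,-1],[-0.02,0,-0.032,0,-1],[-0.02,0,-0.032,0,-1],[-0.02,0,-0.03,0,-1],[-0.01,0,-0.016,0,-1],[0,0,0,0,-1],[0,0,0,0,-1]]';  python3 go.py 529.8 183 230 -158.9;  python3 tips.py
python3 - <<'E'
from h import *
c=cam('wrist'); save(c,'pics/w24.png')
E
```

```text
time: 30.08
tool_pos: [494.4, 16.8, 231.9]
tcp_rot: [-90.0, -0.1, -158.8]
wrist_force: [1.2, -0.2, -2.1]
width: 59.7
time: 30.67
tool_pos: [527.2, 180.4, 231.4]
tcp_rot: [-90.0, -0.1, -158.7]
wrist_force: [-0.2, -1.3, -1.3]
width: 60.5
tool [527.2 180.4 231.4] [-9.000e+01 -1.000e-01 -1.587e+02] w 60.5 t 30.67
d [-0.0034  0.0014 -0.0015] len 0.004 turn 0.18 q7 -61.0
1096 [576.6 391.4 138.3] [592. 399. 151.] [17. 31.] tool [-122.8   93.  -180.5]
1100 [620.4 282.3 141. ] [635. 293. 152.] [187.  28.] tool [-124.4   90.4  -63. ]
1104 [663.  172.7 140.9] [679. 182. 152.] [361.  28.] tool [-124.5   90.7   54.6]
4694 [500.3 292.6 150.7] [531. 328. 162.] [123. 187.] tool [ -16.    81.  -115.9]
1385 [443.9 380.1 135.2] [472. 399. 150.] [  9. 208.] tool [   5.    96.3 -217.9]
796 [575.1  75.2 140.1] [592.  83. 152.] [424. 196.] tool [ -7.4  91.7 113.9]
```

View pics/w24.png

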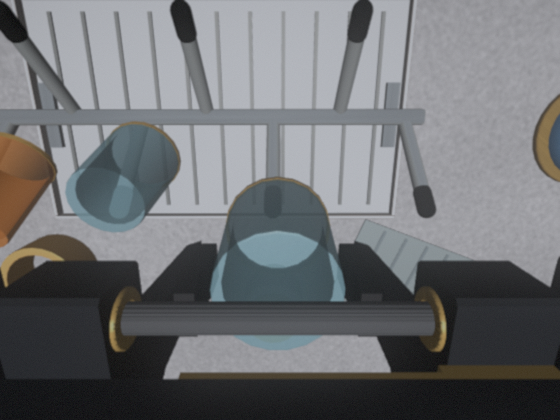

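```bash
python3 -m jog '[[-0.003,0,-0.002,0,-1],[-0.003,0.015,-0.002,0,-1],[0,0.02,0,0,-1],[0,0.02,0,0,-1],[0,0.01,0,0,-1],[0,0,0,0,-1]]'; python3 -m jog '[[0,0.004,0,0,-1],[0,0.004,0,0,-1],[0,0,0,0,-1]]';python3 -m jog '[[0,0.004,0,0,-1],[0,0.004,0,0,-1],[0,0,0,0,-1]]';python3 -m jog '[[0,0.004,0,0,-1],[0,0.004,0,0,-1],[0,0,0,0,-1]]'; python3 tilt.py; python3 go.py 529.8 183 123 -158.9
```

```text
time: 31.27
tool_pos: [530.4, 184.8, 164.7]
tcp_rot: [-90.0, -0.2, -158.9]
wrist_force: [0.0, 0.3, -2.4]
width: 59.9
time: 31.52
tool_pos: [532.5, 185.5, 159.4]
tcp_rot: [-90.0, 0.1, -158.9]
wrist_force: [0.8, -0.3, -1.0]
width: 59.9
time: 31.77
tool_pos: [533.0, 185.7, 151.4]
tcp_rot: [-90.0, 0.1, -158.9]
wrist_force: [2.7, 0.8, -1.5]
width: 60.1
time: 32.02
tool_pos: [532.1, 185.5, 142.7]
tcp_rot: [-90.0, 0.0, -158.9]
wrist_force: [2.6, 0.6, -2.0]
width: 59.1
-66 77 up -55.5 med -57.0
-60 171 up -54.0 med -56.3
-54 195 up -51.1 med -55.6
-48 195 up -44.8 med -50.0
-42 298 up -23.5 med -34.8
-36 437 up -1.1 med -15.0
-30 639 up 20.9 med 7.2
-24 938 up 40.8 med 29.3
-18 472 up 41.7 med 40.2
-12 391 up 40.5 med 39.1
-6 359 up 39.6 med 37.9
0 329 up 38.2 med 36.5
6 103 up 37.1 med 35.6
24 98 up 32.5 med 31.2
30 227 up 32.1 med 30.3
36 8 up 29.5 med 28.8
tool [532.2 185.7 143. ] [ -90.     0.  -158.9] w 59.5 t 32.07
d [0.0032 0.0199 0.0017] len 0.0203 turn 0.04 q7 -56.0
```

```bash
python3 -m jog '[[0.001,0.004,0,0,-1],[0.001,0.004,0,0,-1],[0,0,0,0,-1]]';python3 -m jog '[[0.001,0.004,0,0,-1],[0.001,0.004,0,0,-1],[0,0,0,0,-1]]'; python3 tilt.py | grep -v up\ -; python3 go.py 529.8 183 123 -158.9
```

```text
time: 32.32
tool_pos: [529.9, 184.7, 134.6]
tcp_rot: [-90.0, -0.0, -158.9]
wrist_force: [3.5, -0.2, -1.5]
width: 58.4
time: 32.57
tool_pos: [528.0, 184.1, 126.6]
tcp_rot: [-90.0, -0.0, -158.9]
wrist_force: [2.6, 1.4, -0.3]
width: 58.7
-36 439 up 10.2 med 3.5
-30 516 up 20.7 med 14.1
-24 643 up 32.2 med 25.0
-18 770 up 44.2 med 35.8
-12 483 up 45.5 med 42.9
-6 314 up 43.2 med 40.8
0 272 up 40.1 med 37.9
6 85 up 36.9 med 35.9
30 37 up 23.4 med 22.6
36 72 up 22.9 med 21.4
tool [528.1 184.2 126.8] [ -90.    -0.  -158.9] w 58.3 t 32.62
d [-0.0011  0.0038  0.0018] len 0.0044 turn 0.05 q7 -55.0
```

```bash
python3 -m jog '[[0,0.004,0,0,-1],[0,0,0,0,-1]]';python3 -m jog '[[0,0.004,0,0,-1],[0,0,0,0,-1]]';python3 -m jog '[[0,0.003,0,0,-1],[0,0,0,0,-1]]'; python3 tilt.py| grep -v up\ -
```

```text
time: 32.78
tool_pos: [528.5, 184.2, 123.3]
tcp_rot: [-90.0, 0.0, -158.8]
wrist_force: [2.0, 1.5, 3.6]
width: 58.4
time: 32.95
tool_pos: [529.1, 183.9, 121.6]
tcp_rot: [-90.1, 0.1, -158.9]
wrist_force: [-6.0, -0.5, 27.3]
width: 58.0
time: 33.12
tool_pos: [529.9, 183.8, 120.2]
tcp_rot: [-90.1, 0.2, -158.9]
wrist_force: [-9.9, -1.7, 40.8]
width: 58.2
-42 378 up 2.4 med -3.8
-36 442 up 12.1 med 6.4
-30 533 up 22.8 med 16.2
-24 628 up 32.7 med 26.2
-18 750 up 42.8 med 36.4
-12 652 up 47.6 med 44.9
-6 313 up 46.4 med 44.1
0 237 up 43.2 med 41.2
30 104 up 27.0 med 25.3
36 93 up 24.7 med 22.9
```

Tip meets the foot. Back off and release.

```bash
python3 -m jog '[[0,-0.004,0,0,-1],[0,-0.004,0,0,-1],[0,0,0,0,-1]]'; python3 -m jog '[[0,0,0,0,1],[0,0,0,0,1],[0,0,0,0,1],[0,0,0,0,1],[0,0,0,0,1],[0,0,0,0,1],[0,0,0,0,1]]'; python3 -m jog '[[0,-0.015,0,0,1],[0,-0.03,0,0,1],[0,-0.035,0,0,1],[0,-0.03,0,0,1],[0,0,0.02,0,1],[0,0,0.035,0,1],[0,0,0.035,0,1],[0,0,0.035,0,1]]';python3 -m jog '[[0,0,0.035,0,1],[0.02,0,0.03,0,1],[0.02,0,0.03,0,1],[0.02,0,0.03,0,1],[0.02,0,0.03,0,1],[0,0,0.02,0,1]]'; python3 hang.py 180 60 -60; python3 go.py 447 -363 230 -158.9;python3 - <<'E'
from h import *
c=cam('scene'); cv2.imwrite('pics/s25.png',cv2.resize(c['pixels'][180:300,330:480,::-1],None,fx=5,fy=5,interpolation=cv2.INTER_CUBIC))
c=cam('top'); cv2.imwrite('pics/t25.png',cv2.resize(c['pixels'][130:280,125:325,::-1],None,fx=4,fy=4,interpolation=cv2.INTER_CUBIC))
E
```

```text
time: 33.42
tool_pos: [527.5, 184.1, 124.2]
tcp_rot: [-90.0, -0.1, -158.8]
wrist_force: [0.0, 0.3, -1.1]
width: 58.0
time: 34.0
tool_pos: [528.3, 184.0, 124.3]
tcp_rot: [-90.0, -0.0, -158.9]
wrist_force: [0.5, 0.2, -1.4]
width: 88.0
time: 34.67
tool_pos: [573.9, 66.4, 235.7]
tcp_rot: [-90.0, 0.1, -158.8]
wrist_force: [-0.1, 0.8, -0.7]
width: 88.5
time: 35.17
tool_pos: [558.8, -130.0, 236.0]
tcp_rot: [-89.9, -0.0, -159.2]
wrist_force: [0.5, -0.3, -0.3]
width: 87.9
peg y 180.0
  x -106 n 5 z med 130.9 max 131.9
  x -98 n 17 z med 134.6 max 140.2
  x -90 n 18 z med 141.9 max 150.7
  x -82 n 15 z med 147.4 max 154.9
  x -74 n 18 z med 154.7 max 158.0
  x -66 n 17 z med 161.2 max 169.9
  x -58 n 9 z med 157.2 max 165.9
  x -50 n 11 z med 149.3 max 159.3
  x -42 n 8 z med 138.5 max 144.7
  x -34 n 9 z med 132.8 max 138.7
  x -26 n 10 z med 120.1 max 126.1
  x -18 n 9 z med 111.1 max 115.7
  x -10 n 6 z med 101.2 max 105.5
  x -2 n 12 z med 84.2 max 90.5
  x 6 n 8 z med 83.0 max 86.0
  y range 149.7 207.1 mean y of foot 176.7
peg y 60.0
  x -82 n 7 z med 151.5 max 159.7
  x -74 n 16 z med 1
[... 360 characters left out ...]
ge 15.0 87.1 mean y of foot 34.7
peg y -60.0
  x -98 n 12 z med 136.8 max 144.7
  x -90 n 15 z med 143.5 max 150.3
  x -82 n 18 z med 149.0 max 156.9
  x -74 n 14 z med 151.4 max 160.7
  x -66 n 17 z med 158.7 max 164.5
  x -58 n 14 z med 160.4 max 165.7
  x -50 n 9 z med 159.0 max 163.8
  x -42 n 8 z med 146.6 max 154.9
  x -34 n 9 z med 137.3 max 143.9
  x -26 n 10 z med 124.8 max 127.3
  x -18 n 8 z med 111.7 max 122.5
  x -10 n 5 z med 102.5 max 105.7
  x -2 n 10 z med 85.5 max 89.4
  x 6 n 10 z med 85.4 max 90.0
  y range -105.0 -15.0 mean y of foot -56.8
tool [ 561.1 -132.3  236.6] [-8.980e+01  1.000e-01 -1.593e+02] w 88.2 t 35.22
d [0.1881 0.0071 0.1756] len 0.2574 turn -0.44 q7 -31.0
```

View pics/s25.png

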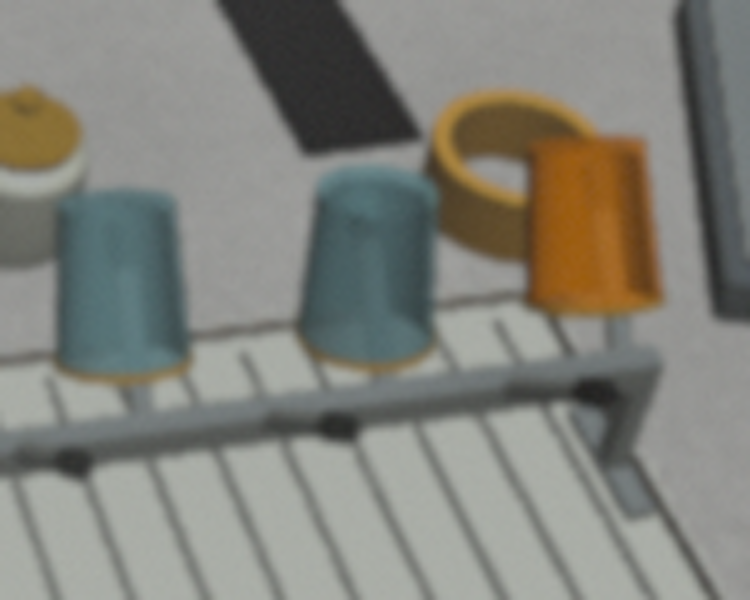

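View pics/t25.png

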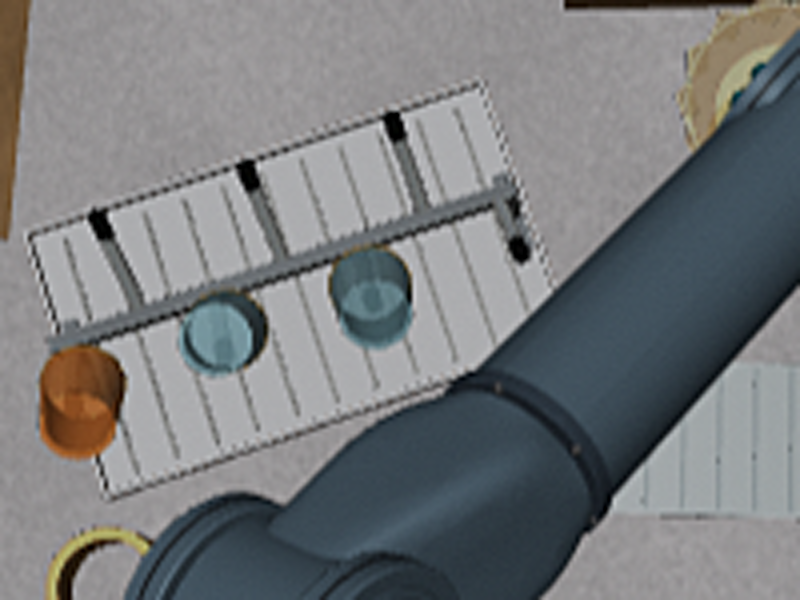

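```bash
python3 -m jog '[[0.028,0,0.026,0,1],[0.028,0,0.026,0,1],[0.028,0,0.026,0,1],[0.028,0,0.026,0,1],[0.028,0,0.026,0,1],[0.028,0,0.026,0,1],[0.02,0,0.018,0,1],[0,0,0,0,1]]'; python3 meas.py | head -1; python3 go.py 447 -363 130 -158.9
```

```text
time: 35.98
tool_pos: [446.0, -359.1, 235.6]
tcp_rot: [-89.8, -0.1, -159.2]
wrist_force: [0.2, 0.3, 0.4]
width: 88.5
bar dir 74.18189 609.1686 326.7098 830
tool [ 448.1 -356.3  235.1] [ -90.    -0.  -159.1] w 88.0 t 36.03
d [0.0034 0.1051 0.0058] len 0.1053 turn -0.17 q7 -7.0
```

```bash
python3 -m jog '[[0.002,0.03,0.004,0,1],[0.001,0.04,0.002,0,1],[0,0.03,0,0,1],[0,0,0,0,1],[0,0,0,0,1]]'; python3 near.py 446 -363 3; python3 go.py 447 -363 50 -158.9
```

```text
time: 36.45
tool_pos: [449.4, -359.1, 133.9]
tcp_rot: [-90.2, -0.1, -158.7]
wrist_force: [0.6, -0.4, 0.3]
width: 88.2
5272 [ 447.3 -363.8   83.3] ((445.4269714355469, -364.6645812988281), 28.415861129760742)
tool [ 450.  -360.5  135.4] [ -90.     0.  -158.7] w 88.3 t 36.5
d [0.0038 0.0854 0.0012] len 0.0855 turn 0.16 q7 -1.0
```

View pics/near3.png

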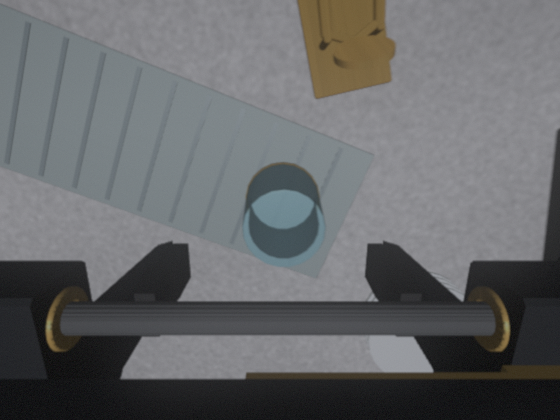

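```bash
python3 -m jog '[[0.002,0.02,0.001,0,1],[0.001,0.03,0,0,1],[0,0.028,0,0,1],[0,0.007,0,0,1],[0,0,0,0,1],[0,0,0,0,1]]'; python3 go.py 446.8 -363.5 50 -158.9;  python3 -m jog '[[0,0,0,0,-1],[0,0,0,0,-1],[0,0,0,0,-1],[0,0,0,0,-1],[0,0,0,0,-1],[0,0,0,0,-1],[0,0,0,0,-1],[0,0,0,0,-1]]'; python3 -m jog '[[0,0,0,0,-1],[0,-0.01,0,0,-1],[0,-0.025,0,0,-1],[0,-0.035,0,0,-1],[0,-0.04,0,0,-1],[0,-0.04,0,0,-1],[0,-0.03,0,0,-1],[0,-0.01,0,0,-1]]'; python3 go.py 573 72 235 -158.9
```

```text
time: 37.0
tool_pos: [447.5, -364.2, 51.4]
tcp_rot: [-89.9, 0.1, -158.8]
wrist_force: [1.6, 0.0, 0.9]
width: 88.1
tool [ 447.5 -364.2   51.4] [-8.990e+01  1.000e-01 -1.588e+02] w 88.1 t 37.0
d [ 0.0005  0.0014 -0.0009] len 0.0017 turn 0.08 q7 4.0
time: 37.67
tool_pos: [446.7, -363.7, 49.9]
tcp_rot: [-90.0, 0.0, -158.9]
wrist_force: [-0.4, 1.1, 5.5]
width: 58.3
time: 38.33
tool_pos: [447.0, -365.1, 244.0]
tcp_rot: [-89.7, 0.2, -158.9]
wrist_force: [0.8, -0.7, -1.8]
width: 58.5
tool [ 447.  -365.1  244. ] [ -89.7    0.2 -158.9] w 58.5 t 38.33
d [-0.2749  0.0081 -0.3624] len 0.4549 turn -0.0 q7 -6.0
```

```bash
python3 -m jog '[[-0.012,0,-0.016,0,-1],[-0.022,0,-0.029,0,-1],[-0.023,0,-0.03,0,-1],[-0.023,0,-0.03,0,-1],[-0.023,0,-0.03,0,-1],[-0.023,0,-0.03,0,-1],[-0.023,0,-0.03,0,-1],[-0.023,0,-0.03,0,-1]]'; python3 -m jog '[[-0.023,0,-0.03,0,-1],[-0.023,0,-0.03,0,-1],[-0.023,0,-0.03,0,-1],[-0.022,0,-0.03,0,-1],[-0.011,0,-0.015,0,-1],[0,0,0,0,-1],[0,0,0,0,-1]]';  python3 go.py 573 71 235 -158.9;  python3 tips.py
python3 - <<'E'
from h import *
c=cam('wrist'); save(c,'pics/w26.png')
E
```

```text
time: 39.0
tool_pos: [524.8, -89.3, 238.6]
tcp_rot: [-90.1, -0.1, -158.9]
wrist_force: [0.8, 0.1, -2.5]
width: 58.7
time: 39.58
tool_pos: [571.2, 72.3, 238.3]
tcp_rot: [-90.0, -0.1, -158.7]
wrist_force: [-0.6, -0.8, -2.3]
width: 58.7
tool [571.2  72.3 238.3] [-9.000e+01 -1.000e-01 -1.587e+02] w 58.7 t 39.58
d [-0.0012  0.0033  0.0018] len 0.0039 turn 0.19 q7 -50.0
1235 [621.4 280.8 140.4] [636. 292. 152.] [26. 32.] tool [-122.9   97.9 -178. ]
1022 [663.8 170.5 141. ] [679. 181. 152.] [194.  33.] tool [-122.7   97.4  -59.8]
1600 [507.7 276.3 137.8] [531. 299. 155.] [ 12. 182.] tool [ -15.2  100.7 -214.8]
5238 [532.1 178.2 146.9] [564. 213. 162.] [133. 201.] tool [  -2.6   91.7 -114.5]
```

View pics/w26.png

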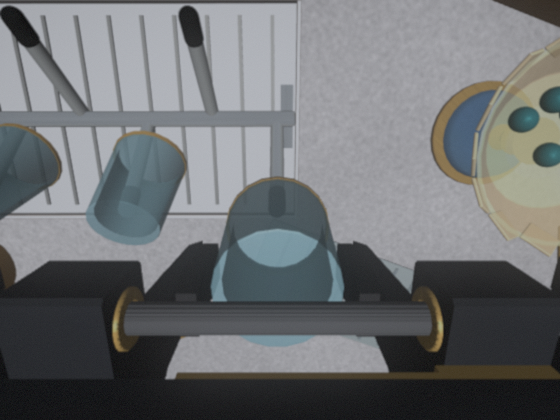

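```bash
python3 -m jog '[[-0.003,0.01,0,0,-1],[-0.001,0.02,0,0,-1],[0,0.02,0,0,-1],[0,0.015,0,0,-1],[0,0.005,0,0,-1],[0,0,0,0,-1]]'; python3 -m jog '[[0,0.004,0,0,-1],[0,0.004,0,0,-1],[0,0,0,0,-1]]';python3 -m jog '[[0,0.004,0,0,-1],[0,0.004,0,0,-1],[0,0,0,0,-1]]';python3 -m jog '[[0,0.004,0,0,-1],[0,0.004,0,0,-1],[0,0,0,0,-1]]'; python3 tilt.py| grep -v up\ -; python3 go.py 573 71 123 -158.9
```

```text
time: 40.18
tool_pos: [574.6, 71.6, 167.9]
tcp_rot: [-90.0, -0.2, -159.0]
wrist_force: [-0.2, -0.4, -1.0]
width: 58.6
time: 40.43
tool_pos: [576.1, 72.5, 161.4]
tcp_rot: [-90.0, 0.1, -158.9]
wrist_force: [1.4, 0.8, -1.5]
width: 58.5
time: 40.68
tool_pos: [576.5, 72.9, 153.3]
tcp_rot: [-90.0, 0.1, -158.9]
wrist_force: [3.3, 1.3, -1.7]
width: 57.8
time: 40.93
tool_pos: [576.0, 72.9, 144.8]
tcp_rot: [-90.0, 0.0, -158.9]
wrist_force: [3.5, 1.0, -1.6]
width: 57.4
-30 604 up 18.1 med 4.9
-24 893 up 38.6 med 26.8
-18 452 up 39.2 med 37.4
-12 382 up 38.0 med 36.4
-6 343 up 37.0 med 35.1
0 322 up 35.3 med 34.0
6 206 up 34.4 med 32.8
24 2 up 29.2 med 29.1
30 207 up 29.1 med 27.7
36 7 up 26.6 med 26.2
tool [576.  73. 145.] [ -90.     0.  -158.8] w 57.8 t 40.98
d [0.0036 0.022  0.0008] len 0.0223 turn 0.05 q7 -45.0
```

```bash
python3 -m jog '[[0.001,0.004,0,0,-1],[0.001,0.004,0,0,-1],[0,0,0,0,-1]]';python3 -m jog '[[0.001,0.004,0,0,-1],[0.001,0.004,0,0,-1],[0,0,0,0,-1]]'; python3 -m jog '[[0,0.004,0,0,-1],[0,0,0,0,-1]]'; python3 tilt.py | grep -v up\ -; python3 go.py 573 71 123 -158.9
```

```text
time: 41.23
tool_pos: [573.5, 72.0, 136.6]
tcp_rot: [-90.0, -0.0, -158.9]
wrist_force: [2.7, 0.4, -0.4]
width: 57.9
time: 41.48
tool_pos: [571.6, 71.2, 128.5]
tcp_rot: [-90.0, -0.0, -158.9]
wrist_force: [2.7, 0.8, -1.2]
width: 57.6
time: 41.65
tool_pos: [572.1, 71.2, 125.4]
tcp_rot: [-90.0, 0.0, -158.9]
wrist_force: [1.1, 1.5, 4.6]
width: 58.1
-42 379 up 0.1 med -5.9
-36 437 up 11.9 med 4.3
-30 523 up 21.4 med 14.7
-24 619 up 31.7 med 24.9
-18 742 up 42.2 med 35.4
-12 438 up 43.6 med 41.3
-6 300 up 40.9 med 38.7
0 263 up 37.4 med 35.7
6 171 up 34.8 med 33.1
tool [572.1  71.2 125.5] [ -90.     0.  -158.9] w 57.6 t 41.7
d [-0.0008  0.0025  0.0005] len 0.0026 turn 0.04 q7 -44.0
```

```bash
python3 -m jog '[[0,0.004,0,0,-1],[0,0,0,0,-1]]'; python3 -m jog '[[0,0.003,0,0,-1],[0,0,0,0,-1]]'; python3 -m jog '[[0,-0.004,0,0,-1],[0,-0.003,0,0,-1],[0,0,0,0,-1]]'; python3 -m jog '[[0,0,0,0,1],[0,0,0,0,1],[0,0,0,0,1],[0,0,0,0,1],[0,0,0,0,1],[0,0,0,0,1],[0,0,0,0,1]]'; python3 -m jog '[[0,-0.015,0,0,1],[0,-0.03,0,0,1],[0,-0.035,0,0,1],[0,-0.03,0,0,1],[0,0,0.02,0,1],[0,0,0.035,0,1],[0,0,0.035,0,1],[0,0,0.035,0,1]]';python3 -m jog '[[0,0,0.035,0,1],[0,0,0.03,0,1],[0.01,0,0.03,0,1],[0.01,0,0.03,0,1],[0.01,0,0.03,0,1],[0,0,0,0,1]]'; python3 hang.py 180 60 -60 -180
python3 - <<'E'
from h import *
c=cam('scene'); cv2.imwrite('pics/s27.png',cv2.resize(c['pixels'][170:320,270:480,::-1],None,fx=3.8,fy=3.8,interpolation=cv2.INTER_CUBIC));cv2.imwrite('pics/s27b.png',c['pixels'][:,:,::-1])
c=cam('top'); cv2.imwrite('pics/t27.png',cv2.resize(c['pixels'][110:280,125:400,::-1],None,fx=2.9,fy=2.9,interpolation=cv2.INTER_CUBIC))
E
```

```text
time: 41.87
tool_pos: [572.7, 71.1, 124.1]
tcp_rot: [-90.1, 0.1, -158.9]
wrist_force: [-7.8, 2.4, 29.8]
width: 57.7
time: 42.03
tool_pos: [573.5, 71.0, 122.6]
tcp_rot: [-90.1, 0.2, -158.9]
wrist_force: [-9.9, 1.5, 43.3]
width: 58.0
time: 42.28
tool_pos: [571.2, 71.2, 125.1]
tcp_rot: [-90.0, -0.1, -158.9]
wrist_force: [1.5, 0.3, 0.6]
width: 58.4
time: 42.87
tool_pos: [571.9, 71.2, 125.3]
tcp_rot: [-90.0, -0.0, -158.9]
wrist_force: [0.1, 0.2, 0.3]
width: 87.7
time: 43.53
tool_pos: [617.6, -46.4, 236.8]
tcp_rot: [-90.0, 0.1, -158.8]
wrist_force: [0.7, 0.1, -0.6]
width: 87.7
time: 44.03
tool_pos: [642.7, -209.6, 237.4]
tcp_rot: [-89.7, -0.1, -159.4]
wrist_force: [-1.4, -0.2, -0.0]
width: 88.0
peg y 180.0
  x -106 n 6 z med 130.2 max 137.2
  x -98 n 14 z med 135.1 max 146.6
  x -90 n 17 z med 142.3 max 147.3
  x -82 n 14 z med 148.0 max 158.4
  x -74 n 17 z med 151.5 max 160.4
  x -66 n 16 z med 158.6 max 165.4
  x -58 n 10 z med 158.4 max 165.5
  x -50 n 10 z med 150.5 max 156.7
  x -42 n 9 z med 141.3 max 147.6
  x -34 n 8 z med 131.2 max 134.6
  x -26 n 9 z med 121.4 max 124.9
  x -18 
[... 783 characters left out ...]
 n 11 z med 158.7 max 163.6
  x -42 n 8 z med 147.2 max 156.2
  x -34 n 7 z med 135.9 max 144.0
  x -26 n 10 z med 123.2 max 129.6
  x -18 n 7 z med 111.6 max 119.6
  x -10 n 6 z med 107.0 max 111.8
  x -2 n 11 z med 85.7 max 92.9
  x 6 n 9 z med 83.5 max 89.0
  y range -105.0 -15.0 mean y of foot -65.0
peg y -180.0
  x -66 n 13 z med 157.6 max 160.4
  x -58 n 16 z med 161.5 max 171.4
  x -50 n 11 z med 163.3 max 168.7
  x -42 n 7 z med 151.6 max 156.3
  x -34 n 6 z med 141.1 max 144.9
  x -26 n 9 z med 128.0 max 130.8
  x -18 n 7 z med 114.1 max 120.2
  x -10 n 6 z med 104.4 max 109.9
  x -2 n 10 z med 86.7 max 90.8
  x 6 n 7 z med 82.5 max 87.3
  y range -225.0 -135.1 mean y of foot -176.3
```

View pics/s27.png

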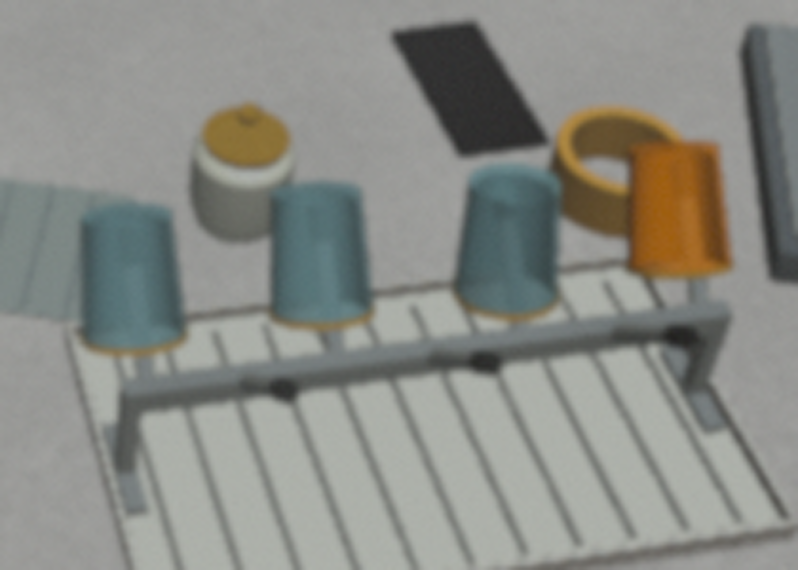

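View pics/t27.png

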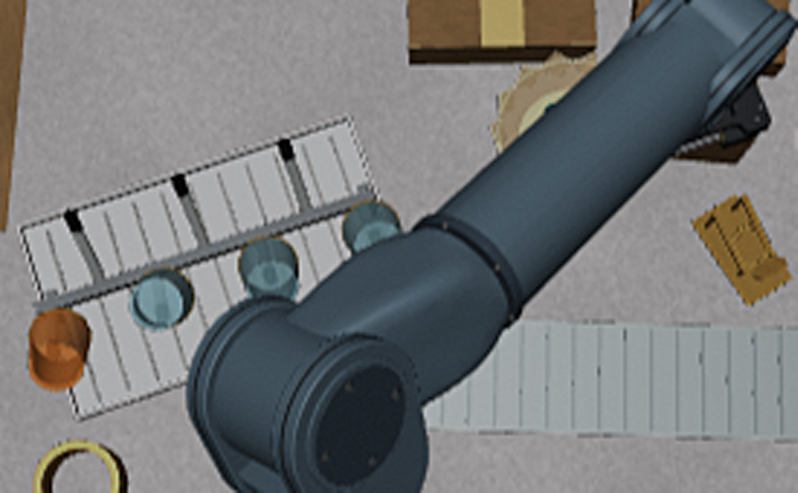

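View pics/s27b.png

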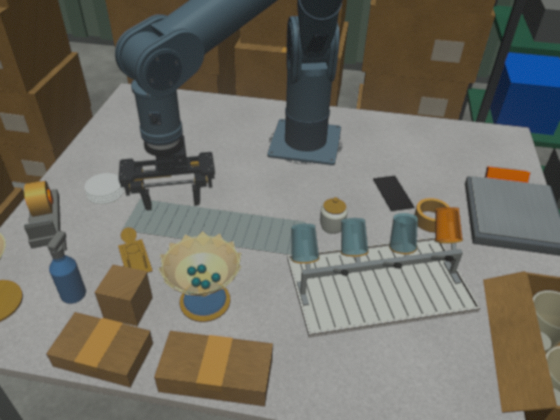

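Run:
```python
from h import *
o=robot.get_obs(); print(o['wrist_force'],o['dq'].round(2),o['time'])
print(robot.finish_job())
```

```text
[-0.43629485  0.5595683  -0.76096729] [-1.79 -0.07 -1.22  0.26 -0.35 -0.19  0.17] 44.1833
the job is handed in; nothing more can be done
None
```

I handed the job in at 44 s. All five marbles are in the lotus bowl, and the amber tumbler and the three smoke-blue tumblers each hang mouth-down on their own robot-side peg.

- **Pouring:** I gripped the amber tumbler by its sides and turned it between the pads by pressing its underside on the bowl rim. It ended about 29° mouth-down. The last scene picture shows all five marbles in the bowl.
- **Hanging:** I lowered each tumbler over its peg, which tilted it between the pads. I kept pressing until the peg tip met the inner foot (about 40–45 N at the wrist), then let go. All four still hung after the gripper withdrew.

My last checks used the top camera's range readings, giving estimates good to a few mm:

| Tumbler (peg) | Mid point to tip, limit 45 mm | Behind the tip along the peg, at least 28 mm | Tilt from upright, limit 62° |
|---|---|---|---|
| Amber (y 180) | 35–36 mm | 32–33 mm | about 37° |
| Blue (y −60) | about 36 mm | about 34 mm | about 28° |
| Blue (y 60) | 39–40 mm | about 40 mm | about 17° |
| Blue (y −180) | not computed | not computed | not computed |

- **Least certain:** The blue tumbler on the y 60 peg hangs steeper than the roughly 30° I expected. It has the smallest distance margin, about 5 mm.
- **Partly checked:** The robot arm hid part of the tumbler on the y −180 peg from the top camera. I judged it from the scene picture and the force when its foot met the tip.
- **Other goods:** The jar, tape and carton look undisturbed in the last pictures, and the gripper ended clear of everything at about 235 mm height.

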